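# Put the wet field thermometers in the warm-air dryer

## Task

The field thermometers have come in wet: with all of them still standing on the shelf, first stop the dryer's blower by pressing its mushroom-headed button fully down and letting it spring back. Then hang every thermometer by its wooden handle on a dryer hook of its own, and only when all hang freely start the blower again by pressing the small flat button fully down and releasing it. Do not tip a thermometer over, and leave the plumb bob, level and ruler case where they lie.

Things in the scene. Friction and masses are not known exactly. Their poses are not given: they have to be found in the camera images.
- thermo1: field thermometer: steel-jacketed tube, wooden handle on top, 176 mm high, about 0.45 kg, stands upright. Origin: centre of underside, z up its axis. Round weighted foot 68 mm across, 26 mm high; tube 38 mm across up to z = 94 mm; cross-bar z = 92 to 102 mm, 64 mm along y. Alike when turned half round about z. On its hook it may swing; no harm. Four or five are present, the rest None
- thermo2: field thermometer: steel-jacketed tube, wooden handle on top, 176 mm high, about 0.45 kg, stands upright. Origin: centre of underside, z up its axis. Round weighted foot 68 mm across, 26 mm high; tube 38 mm across up to z = 94 mm; cross-bar z = 92 to 102 mm, 64 mm along y. Alike when turned half round about z. On its hook it may swing; no harm. Four or five are present, the rest None
- thermo3: field thermometer: steel-jacketed tube, wooden handle on top, 176 mm high, about 0.45 kg, stands upright. Origin: centre of underside, z up its axis. Round weighted foot 68 mm across, 26 mm high; tube 38 mm across up to z = 94 mm; cross-bar z = 92 to 102 mm, 64 mm along y. Alike when turned half round about z. On its hook it may swing; no harm. Four or five are present, the rest None
- thermo4: field thermometer: steel-jacketed tube, wooden handle on top, 176 mm high, about 0.45 kg, stands upright. Origin: centre of underside, z up its axis. Round weighted foot 68 mm across, 26 mm high; tube 38 mm across up to z = 94 mm; cross-bar z = 92 to 102 mm, 64 mm along y. Alike when turned half round about z. On its hook it may swing; no harm. Four or five are present, the rest None
- thermo5: field thermometer: steel-jacketed tube, wooden handle on top, 176 mm high, about 0.45 kg, stands upright. Origin: centre of underside, z up its axis. Round weighted foot 68 mm across, 26 mm high; tube 38 mm across up to z = 94 mm; cross-bar z = 92 to 102 mm, 64 mm along y. Alike when turned half round about z. On its hook it may swing; no harm. Four or five are present, the rest None
- thermo1_eye (a point): on thermo1, axes as thermo1: middle of the grip's underside, 144 mm above the foot; it rests on the hook's bar. Walnut grip 66 mm long (y), 26 mm thick (x), 32 mm high (z = 0 to +32 mm from here). Below it an open eye, clear along x: 52 mm wide (y), 42 mm high (z = 0 to -42 mm), between two flat side straps (6 mm thick in y) and above the cross-bar
- thermo2_eye (a point): on thermo2, axes as thermo2: middle of the grip's underside, 144 mm above the foot; it rests on the hook's bar. Walnut grip 66 mm long (y), 26 mm thick (x), 32 mm high (z = 0 to +32 mm from here). Below it an open eye, clear along x: 52 mm wide (y), 42 mm high (z = 0 to -42 mm), between two flat side straps (6 mm thick in y) and above the cross-bar
- thermo3_eye (a point): on thermo3, axes as thermo3: middle of the grip's underside, 144 mm above the foot; it rests on the hook's bar. Walnut grip 66 mm long (y), 26 mm thick (x), 32 mm high (z = 0 to +32 mm from here). Below it an open eye, clear along x: 52 mm wide (y), 42 mm high (z = 0 to -42 mm), between two flat side straps (6 mm thick in y) and above the cross-bar
- thermo4_eye (a point): on thermo4, axes as thermo4: middle of the grip's underside, 144 mm above the foot; it rests on the hook's bar. Walnut grip 66 mm long (y), 26 mm thick (x), 32 mm high (z = 0 to +32 mm from here). Below it an open eye, clear along x: 52 mm wide (y), 42 mm high (z = 0 to -42 mm), between two flat side straps (6 mm thick in y) and above the cross-bar
- thermo5_eye (a point): on thermo5, axes as thermo5: middle of the grip's underside, 144 mm above the foot; it rests on the hook's bar. Walnut grip 66 mm long (y), 26 mm thick (x), 32 mm high (z = 0 to +32 mm from here). Below it an open eye, clear along x: 52 mm wide (y), 42 mm high (z = 0 to -42 mm), between two flat side straps (6 mm thick in y) and above the cross-bar
- dryer: warm-air dryer fixed on the shelf. Origin on the shelf under the rail's front face, z up. Grey plenum box x -110..50, y -240..380 mm, 50 mm high; steel rail x 0..20 mm, y +-235 mm, top 226 mm high, on posts at y = +-225 mm; five flat hooks from the rail towards -x (the robot); blower drum at the -y end, 112 mm high, y to -360 mm; button panel at the +y end
- hook1 (a point): hook 1 of 5 from the -y end, 90 mm apart; axes as dryer. Point on the top face of its flat bar, 230 mm above the shelf, half way along. Bar 28 mm wide, 6 mm thick, along x from the rail (x = +36 mm from here) to the tip (x = -39 mm), where it turns up 14 mm above its top face (tip 6 mm thick). Only the tips stand higher than the bars
- hook2 (a point): hook 2 of 5 from the -y end, 90 mm apart; axes as dryer. Point on the top face of its flat bar, 230 mm above the shelf, half way along. Bar 28 mm wide, 6 mm thick, along x from the rail (x = +36 mm from here) to the tip (x = -39 mm), where it turns up 14 mm above its top face (tip 6 mm thick). Only the tips stand higher than the bars
- hook3 (a point): hook 3 of 5 from the -y end, 90 mm apart; axes as dryer. Point on the top face of its flat bar, 230 mm above the shelf, half way along. Bar 28 mm wide, 6 mm thick, along x from the rail (x = +36 mm from here) to the tip (x = -39 mm), where it turns up 14 mm above its top face (tip 6 mm thick). Only the tips stand higher than the bars
- hook4 (a point): hook 4 of 5 from the -y end, 90 mm apart; axes as dryer. Point on the top face of its flat bar, 230 mm above the shelf, half way along. Bar 28 mm wide, 6 mm thick, along x from the rail (x = +36 mm from here) to the tip (x = -39 mm), where it turns up 14 mm above its top face (tip 6 mm thick). Only the tips stand higher than the bars
- hook5 (a point): hook 5 of 5 from the -y end, 90 mm apart; axes as dryer. Point on the top face of its flat bar, 230 mm above the shelf, half way along. Bar 28 mm wide, 6 mm thick, along x from the rail (x = +36 mm from here) to the tip (x = -39 mm), where it turns up 14 mm above its top face (tip 6 mm thick). Only the tips stand higher than the bars
- stop_button (a joint): stop button, grey mushroom head 44 mm across, nearer the hooks of the two: 0 = up, 0.008 m = fully down; it springs back; starts moving at about 2 N, fully down at about 6 N
- stop_button_top (a point): middle of the top of the mushroom-headed stop button (86 mm above the shelf when up; moves with it); pressed straight down
- start_button (a joint): start button, small flat round grey button 28 mm across at the far +y end of the panel, 65 mm from the stop button: 0 = up, 0.006 m = fully down; it springs back; starts moving at about 1.5 N, fully down at about 5 N
- start_button_top (a point): middle of the top of the start button (68 mm above the shelf when up; moves with it); pressed straight down
- plumb_bob: bystander: brass plumb bob standing point up, 48 mm across, 116 mm high; origin under its centre
- level: bystander: orange spirit level lying along its x, 240 x 26 x 50 mm; origin centre of underside
- ruler_case: bystander: flat tin ruler case lying along its x, 190 x 44 x 18 mm; origin centre of underside

How it is judged:
By the outcome, as a careful person would: the job done as asked, in the order asked, and still so for the second after the job is handed in, with the robot touching nothing.
Of thermo1, thermo2, thermo3, thermo4, thermo5 only 4 to 5 are there at a start; the rules pass over those that are not, and their reading is None.
At some moment in a run one of thermo1, thermo2, thermo3, thermo4, thermo5 may be knocked a few centimetres aside while the robot is not near it.
It also fails if it takes over 208 s, if anything falls off the work surface, if the arm or the gripper's body presses on something with over 40 N, if the wrist force passes 120 N, or if a joint passes its speed limit or range.

## Robot

A 6-joint arm with a two-finger parallel gripper is mounted at the origin on the work surface. World frame = base frame: x ahead of the robot, y to its left, z up, the work surface at z = 0. Lengths are in m, angles in degrees, forces in N, time in s.
With the tool pointing down it reaches from about 0.375 to 0.9 m from the base axis. Payload 3.1 kg.
Tool frame: the origin (TCP) lies at the very end of the fingers, on their centre line; the grasp point (between the pads) lies 19 mm behind it (bot.tcp_to_grasp is the distance from the TCP to the grasp point, in m); z points along the fingers, y is the line along which they close (so a half turn about z gives the same grasp; the last joint's range is limited). The gripper opens to 87 mm and grips with 3 to 60 N. Pads are 19 mm wide; open, the fingers measure 117 mm over their backs; the gripper's body (75 mm by 190 mm) begins 51 mm behind the grasp point.
Start: joints at [54.517, 30.224, 82.088, -0, 67.689, -10.227], TCP at [0.267, 0.565, 0.223] pointing down, gripper open.
Joint ranges: [-176.69, 176.69], [-43.24, 126.21], [12.49, 139.97], [-82, 262], [0, 151.66], [-163.58, 163.58]. Speed limits (degrees/s): [159.86, 159.86, 180, 180, 180, 180].

## Interface

Orientations are given as a 3x3 rotation matrix whose columns are the frame's x, y, z axes.
In Python, from rig import telemetry, capture, camera_info, job, bot gives the robot as it stands. The module is installed in compiled form; this text tells all that it offers.
- The arm moves only by the tool carry_out, never from a script. Its argument "deltas" is a list that holds one entry, the list of rows, each a list of 7 numbers: the shift along the tool's x, y, z scaled (see below), then the turn, a rotation vector about the tool's x, y, z scaled (see below), then the closure, from -1 (fully open) to 1 (shut). In form: [[[dx, dy, dz, ax, ay, az, claw], ...]]. A call has exactly 10 rows; each row is the pose to reach, as a shift and turn from the pose commanded when the call began, along the tool's axes at that moment, turning the shorter way round; what a row does not reach only later rows make up. The controller multiplies each number of a shift by 15 cm and each number of a turn by 360 degrees. A row lasts 1/12 s, in which the tool goes at most 41.7 mm and 7.16 degrees, less where a joint would pass 70% of its speed; a pose out of reach is approached as far as the arm can. A call with a number of a shift or a turn outside -1 to 1 is refused whole. A call with a gripper value outside its range is refused whole. The fingers move at their own pace and stop on an object; the grip force is fixed at half the most. Time passes only in rows, so rows that repeat a pose let the fingers close, or fill a call up. It gives the time, the measured TCP pose, the force, the opening and the grip force at its end, in the units of the state.
- telemetry.read_state(): the state, without advancing time (a new reading comes with each control period).
- capture(name): name is "side" or "top" or "wrist"; returns the picture (420x560x3 uint8, red, green, blue); there is no depth.
- camera_info(name): a dict with "mtx" (3x3 intrinsics, pixels), "cam_to_world" (4x4, takes a point from camera to world coordinates); the wrist camera has in their place "T_tool_cam" (4x4, takes a point from camera to tool coordinates, whose origin is the TCP and whose axes are the flange's). Camera axes: x right, y down, z forward; pixel columns grow to the right and rows downward; lengths in m; the calibration is good to about 2 mm. A picture is of the moment at which its call begins: read the wrist's pose just before it. camera_info takes no time and is no camera call.
- job.hand_in(): hands the job in; it is judged then, once.
The state is a dict: "time_s": time; "joint_positions": joint angles; "qvel": joint speeds; "tau": joint torques, N m; "position": TCP position; "tcp_rot": TCP orientation; "force": force on the tool from outside, world axes, zero at the start; "moment": the same for the moment, N m; "opening": opening from 0.0 (shut) to 1.0 (fully open); "grasp_force": force on a finger pad.
Only numpy, scipy, OpenCV 4.12 (cv2) and the standard library are available. Lean on these libraries where they do the work, as an engineer would, in place of code of your own. Each camera call takes 0.05 s, during which the arm holds its last target. There are 200 camera calls.

## Working session

There is one attempt and no reset: what is moved stays moved. The work goes in short steps, Python scripts to look and compute and a tool call to move; the robot and the scene stay as the last step left them, time stands still between calls to the robot, and variables do not carry over. Pictures are saved under pics/ and viewed, at most 14 in all, crops included, and the job is handed in when it is done.

Besides the shell and the picture viewer there is one more tool, called after "Emit:" as name(argument=value, ...), one argument or row to a line, values as JSON. carry_out: Moves the arm, as the interface text tells. Its arguments: {"type":"object","properties":{"deltas":{"type":"array","items":{"type":"array","items":{"type":"array","items":{"type":"number"}}}}},"required":["deltas"]}

```bash
mkdir -p pics; ls; python3 - <<'E'
from rig import telemetry, capture, camera_info, job, bot
import cv2, numpy as np
np.set_printoptions(precision=4,suppress=True)
s=telemetry.read_state(); print({k:np.round(v,4) for k,v in s.items()})
print(bot.tcp_to_grasp)
for n in ["side","top","wrist"]:
    cv2.imwrite(f"pics/{n}0.png",capture(n)[:,:,::-1]); print(n,camera_info(n))
E
```

```text
pics
{'time_s': np.float64(0.0), 'joint_positions': array([ 54.5169,  30.2784,  82.157 ,   0.0013,  67.6879, -10.2298]), 'qvel': array([ 0.0204, -0.0704,  0.0157,  0.0765, -0.0515,  0.0877]), 'tau': array([  0.0005, -44.0035, -17.6595,   0.0633,   0.0583,  -0.0002]), 'position': array([0.2662, 0.5647, 0.2216]), 'tcp_rot': array([[-0.9044,  0.4266, -0.0013],
       [ 0.4266,  0.9044, -0.0017],
       [ 0.0004, -0.0021, -1.    ]]), 'force': array([-0.0455, -0.1307,  0.1854]), 'moment': array([ 0.0337, -0.0201, -0.0311]), 'grasp_force': np.float64(0.0), 'opening': np.float64(1.0031)}
0.0187
side {'mtx': array([[430.3195,   0.    , 280.1056],
       [  0.    , 430.3195, 208.2503],
       [  0.    ,   0.    ,   1.    ]]), 'cam_to_world': array([[-0.9943, -0.0884,  0.0602,  0.428 ],
       [-0.1064,  0.7658, -0.6342,  0.8589],
       [ 0.01  , -0.637 , -0.7708,  1.1827],
       [ 0.    ,  0.    ,  0.    ,  1.    ]])}
top {'mtx': array([[468.2229,   0.    , 277.2759],
       [  0.    , 468.2229, 210.8988],
       [  0.    ,   0.    ,   1.    ]]), 'cam_to_world': array([[-0.0103, -0.9944,  0.1048,  0.3306],
       [-0.9999,  0.009 , -0.0128, -0.0147],
       [ 0.0118, -0.1049, -0.9944,  1.8014],
       [ 0.    ,  0.    ,  0.    ,  1.    ]])}
wrist {'mtx': array([[303.8232,   0.    , 280.3746],
       [  0.    , 303.8232, 204.7458],
       [  0.    ,   0.    ,   1.    ]]), 'T_tool_cam': array([[ 0.0002, -0.954 , -0.2999,  0.0828],
       [ 1.    ,  0.0001,  0.0003, -0.0002],
       [-0.0002, -0.2999,  0.954 , -0.1612],
       [ 0.    ,  0.    ,  0.    ,  1.    ]])}
```

View pics/top0.png

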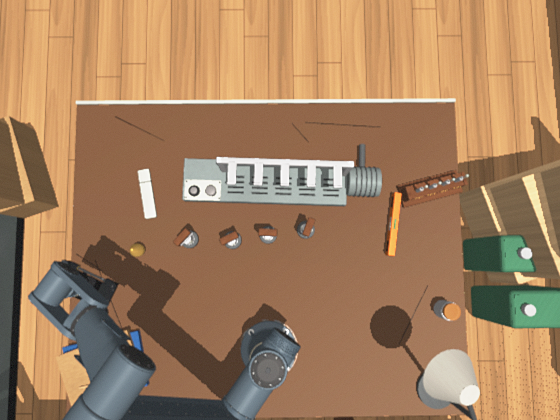

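View pics/side0.png

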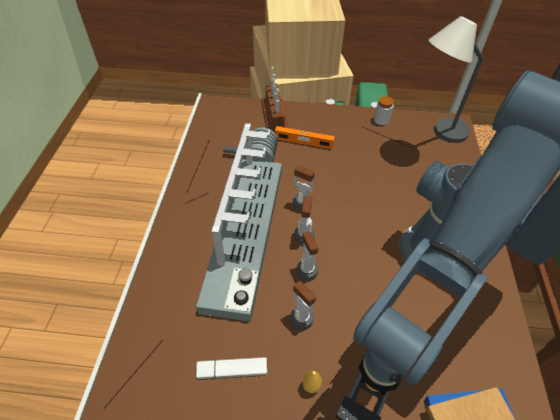

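```bash
cat > h.py <<'E'
from rig import telemetry, capture, camera_info, job, bot
import cv2, numpy as np
np.set_printoptions(precision=4,suppress=True)
def campose(n,s=None):
    c=camera_info(n)
    if n!="wrist": return c["mtx"],c["cam_to_world"]
    s=s or telemetry.read_state(); T=np.eye(4); T[:3,:3]=s["tcp_rot"]; T[:3,3]=s["position"]
    return c["mtx"],T@c["T_tool_cam"]
def ray(n,uv,s=None):
    K,T=campose(n,s); d=T[:3,:3]@np.linalg.solve(K,[uv[0],uv[1],1.]); return T[:3,3],d
def onz(n,uv,z,s=None):
    o,d=ray(n,uv,s); return o+d*(z-o[2])/d[2]
def tri(a,b):
    (o1,d1),(o2,d2)=a,b
    t=np.linalg.lstsq(np.c_[d1,-d2],o2-o1,rcond=None)[0]; p,q=o1+d1*t[0],o2+d2*t[1]
    return (p+q)/2,np.linalg.norm(p-q)
def proj(n,p,s=None):
    K,T=campose(n,s); q=K@(T[:3,:3].T@(np.asarray(p)-T[:3,3])); return q[:2]/q[2]
def brown(img):  # walnut grips: redder/brighter than the table
    hsv=cv2.cvtColor(img,cv2.COLOR_RGB2HSV); return hsv
E
python3 - <<'E'
from h import *
t=cv2.imread("pics/top0.png"); s=cv2.imread("pics/side0.png")
a=cv2.resize(t[145:260,165:390],None,fx=3.5,fy=3.5,interpolation=cv2.INTER_CUBIC)
cv2.imwrite("pics/topc.png",a)
cv2.imwrite("pics/sidec.png",cv2.resize(s[110:340,180:360],None,fx=2.6,fy=2.6,interpolation=cv2.INTER_CUBIC))
E
```

```text
(no output)
```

View pics/topc.png

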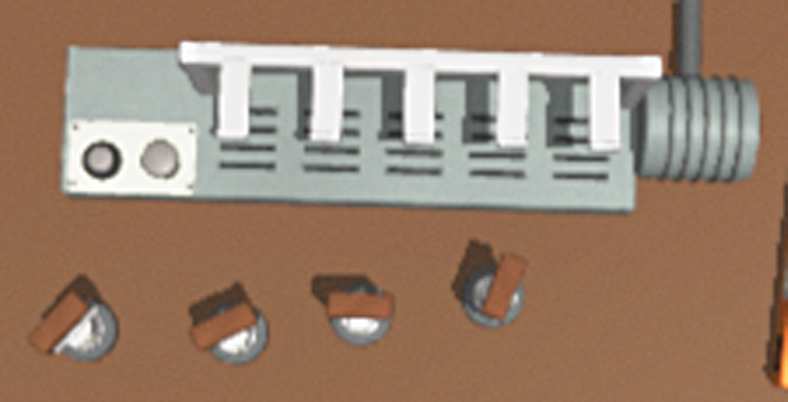

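View pics/sidec.png

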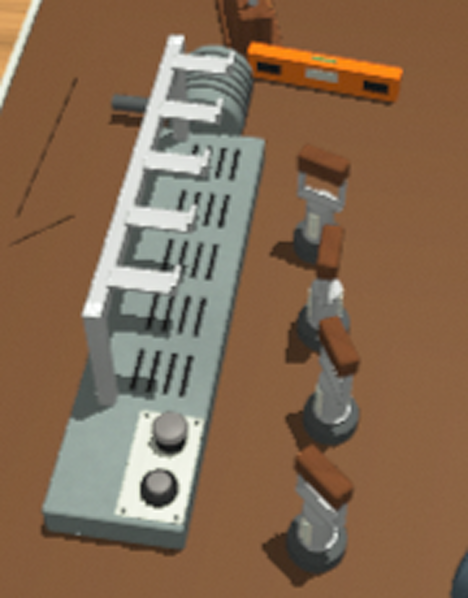

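```bash
python3 - <<'E'
from h import *
tc=lambda u,v:(u/3.5+165,v/3.5+145); sc=lambda u,v:(u/2.6+180,v/2.6+110)
for nm,a,b,z in [("stop",(160,158),(171,427),.086),("start",(101,159),(159,486),.068)]:
    print(nm,onz("top",tc(*a),z),onz("side",sc(*b),z),tri(ray("top",tc(*a)),ray("side",sc(*b))))
# wood masks
for n in ["top","side"]:
    im=cv2.imread(f"pics/{n}0.png"); hsv=cv2.cvtColor(im,cv2.COLOR_BGR2HSV)
    if n=="top":print(hsv[int(305/3.5+145),int(362/3.5+165)],hsv[int(350/3.5+145),int(300/3.5+165)])
    else: print(hsv[int(160/2.6+110),int(322/2.6+180)],hsv[int(350/2.6+110),int(420/2.6+180)])
tips=[onz("top",tc(*p),.224) for p in [(233,138),(325,142),(418,142),(511,146),(605,150)]]
print(np.array(tips))
for g,f in [((63,322),(88,331)),((225,321),(238,335)),((362,305),(360,315)),((506,285),(494,298))]:
    print(onz("top",tc(*g),.176),onz("top",tc(*f),.02))
for p in [(180,43),(662,58)]: print("rail back",onz("top",tc(*p),.226))
E
```

```text
stop [0.5907 0.2084 0.086 ] [0.5869 0.2176 0.086 ] (array([0.5906, 0.21  , 0.0734]), np.float64(0.003857054356775129))
start [0.5929 0.2735 0.068 ] [0.5909 0.2826 0.068 ] (array([0.5938, 0.2757, 0.0548]), np.float64(0.0020570327895535825))
[ 12 149 147] [ 11 115 149]
[ 12 162 129] [ 13 133 138]
[[ 0.5888  0.1196  0.224 ]
 [ 0.5841  0.0302  0.224 ]
 [ 0.5834 -0.0603  0.224 ]
 [ 0.5787 -0.1509  0.224 ]
 [ 0.5739 -0.2425  0.224 ]]
[0.4139 0.2917 0.176 ] [0.4119 0.294  0.02  ]
[0.4134 0.1317 0.176 ] [0.406  0.1316 0.02  ]
[ 0.4279 -0.0041  0.176 ] [ 0.4264 -0.0009  0.02  ]
[ 0.4465 -0.1475  0.176 ] [ 0.4435 -0.147   0.02  ]
rail back [0.6828 0.1712 0.226 ]
rail back [ 0.6642 -0.3003  0.226 ]
```

Emit:
carry_out(
  deltas=[
    [[-0.2,-0.08,-0.1,0,0,0.019,-1],[-0.4,-0.16,-0.2,0,0,0.038,-1],[-0.6,-0.24,-0.3,0,0,0.057,-1],[-0.8,-0.32,-0.4,0,0,0.076,-1],[-1,-0.4,-0.4,0,0,0.095,-1],[-1,-0.4,-0.4,0,0,0.114,-1],[-1,-0.4,-0.4,0,0,0.133,-1],[-1,-0.4,-0.4,0,0,0.152,-1],[-1,-0.4,-0.4,0,0,0.171,-1],[-1,-0.4,-0.4,0,0,0.186,-1]],
  ],
)

```text
time_s: 0.98
position: [0.3766, 0.4466, 0.2822]
tcp_rot: [[0.045, 0.999, -0.001], [0.999, -0.045, -0.001], [-0.001, -0.001, -1.0]]
force: [-0.3, -0.2, 0.4]
opening: 1.004
grasp_force: 0.0
```

Emit:
carry_out(
  deltas=[
    [[-0.1,0.1,0,0,0,0,-1],[-0.2,0.2,0,0,0,0,-1],[-0.35,0.35,0,0,0,0,-1],[-0.5,0.5,0,0,0,0,-1],[-0.65,0.65,0,0,0,0,-1],[-0.753,0.737,0,0,0,0,-1],[-0.753,0.737,0,0,0,0,-1],[-0.753,0.737,0,0,0,0,-1],[-0.753,0.737,0,0,0,0,-1],[-0.753,0.737,0,0,0,0,-1]],
  ],
)

```text
time_s: 1.82
position: [0.4818, 0.3306, 0.2824]
tcp_rot: [[0.037, 0.999, -0.001], [0.999, -0.037, 0.0], [0.0, -0.001, -1.0]]
force: [0.5, -0.3, 0.0]
opening: 1.002
grasp_force: 0.0
```

Emit:
carry_out(
  deltas=[
    [[-0.1,0.1,0,0,0,0,-1],[-0.2,0.2,0,0,0,0,-1],[-0.35,0.35,0,0,0,0,-1],[-0.5,0.5,0,0,0,0,-1],[-0.65,0.65,0,0,0,0,1],[-0.753,0.737,0,0,0,0,1],[-0.753,0.737,0,0,0,0,1],[-0.753,0.737,0,0,0,0,1],[-0.753,0.737,0,0,0,0,1],[-0.753,0.737,0,0,0,0,1]],
  ],
)

```text
time_s: 2.65
position: [0.5876, 0.2143, 0.2826]
tcp_rot: [[0.037, 0.999, -0.001], [0.999, -0.037, 0.0], [0.0, -0.001, -1.0]]
force: [-0.1, 1.0, -0.6]
opening: 0.633
grasp_force: 0.0
```

```bash
python3 - <<'E'
from h import *
s=telemetry.read_state(); print(s["position"],s["tcp_rot"],s["opening"])
im=capture("wrist"); cv2.imwrite("pics/w1.png",im[:,:,::-1])
np.save("w1.npy",dict(position=s["position"],tcp_rot=s["tcp_rot"]),allow_pickle=True)
for p in [(.589,.212,.086),(.592,.278,.068),(.412,.292,.176),(.406,.132,.176)]: print(proj("wrist",p,s))
E
```

```text
[0.5876 0.2143 0.2826] [[ 0.0365  0.9993 -0.0008]
 [ 0.9993 -0.0365  0.0004]
 [ 0.0003 -0.0008 -1.    ]] 0.6326184297775419
[281.6835 183.0259]
[282.2007 125.7811]
[ 71.2314 123.2614]
[103.7135 287.2337]
```

View pics/w1.png

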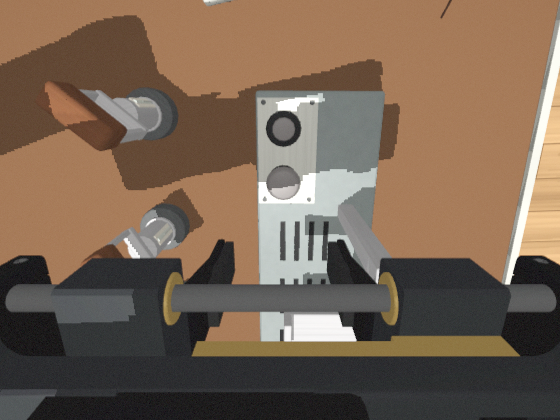

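Emit:
carry_out(
  deltas=[
    [[0.027,0.02,0,0,0,-0.019,1],[0.027,0.02,0.1,0,0,-0.038,1],[0.027,0.02,0.2,0,0,-0.056,1],[0.027,0.02,0.35,0,0,-0.056,1],[0.027,0.02,0.5,0,0,-0.056,1],[0.027,0.02,0.65,0,0,-0.056,1],[0.027,0.02,0.8,0,0,-0.056,1],[0.027,0.02,0.9,0,0,-0.056,1],[0.027,0.02,1,0,0,-0.056,1],[0.027,0.02,1,0,0,-0.056,1]],
  ],
)

```text
time_s: 3.53
position: [0.589, 0.2173, 0.1295]
tcp_rot: [[-0.31, 0.951, -0.007], [0.951, 0.31, -0.001], [0.001, -0.007, -1.0]]
force: [-0.1, -0.4, -0.1]
opening: 0.005
grasp_force: 0.0
```

Emit:
carry_out(
  deltas=[
    [[0,0,0.05,0,0,0,1],[0,0,0.1,0,0,0,1],[0,0,0.15,0,0,0,1],[0,0,0.2,0,0,0,1],[0,0,0.25,0,0,0,1],[0,0,0.27,0,0,0,1],[0,0,0.28,0,0,0,1],[0,0,0.29,0,0,0,1],[0,0,0.3,0,0,0,1],[0,0,0.3,0,0,0,1]],
  ],
)

```text
time_s: 4.37
position: [0.5921, 0.2166, 0.0875]
tcp_rot: [[-0.308, 0.951, 0.0], [0.951, 0.308, -0.0], [-0.0, 0.0, -1.0]]
force: [0.4, 0.9, 0.4]
opening: 0.005
grasp_force: 0.0
```

Emit:
carry_out(
  deltas=[
    [[0,0,0.01,0,0,0,1],[0,0,0.02,0,0,0,1],[0,0,0.03,0,0,0,1],[0,0,0.04,0,0,0,1],[0,0,0.05,0,0,0,1],[0,0,0.06,0,0,0,1],[0,0,0.067,0,0,0,1],[0,0,0.067,0,0,0,1],[0,0,0.067,0,0,0,1],[0,0,0.067,0,0,0,1]],
  ],
)

```text
time_s: 5.2
position: [0.5924, 0.2167, 0.078]
tcp_rot: [[-0.308, 0.951, 0.001], [0.951, 0.308, 0.0], [-0.0, 0.001, -1.0]]
force: [0.6, 0.3, 5.3]
opening: 0.006
grasp_force: 2.8
```

Emit:
carry_out(
  deltas=[
    [[0,0,0.007,0,0,0,1],[0,0,0.014,0,0,0,1],[0,0,0.02,0,0,0,1],[0,0,0.02,0,0,0,1],[0,0,0.02,0,0,0,1],[0,0,0.02,0,0,0,1],[0,0,0.02,0,0,0,1],[0,0,0.02,0,0,0,1],[0,0,0.02,0,0,0,1],[0,0,0.02,0,0,0,1]],
  ],
)

```text
time_s: 6.03
position: [0.5927, 0.2168, 0.0776]
tcp_rot: [[-0.308, 0.951, 0.002], [0.951, 0.308, 0.0], [-0.001, 0.002, -1.0]]
force: [-3.3, -0.9, 17.8]
opening: 0.006
grasp_force: 9.1
```

Emit:
carry_out(
  deltas=[
    [[0,0,-0.05,0,0,0,1],[0,0,-0.15,0,0,0,1],[0,0,-0.35,0,0,0,1],[0,0,-0.55,0,0,0,1],[0,0,-0.8,0,0,0,-1],[0,-0.05,-1,0,0,0.019,-1],[0,-0.15,-1,0,0,0.038,-1],[0,-0.25,-1,0,0,0.056,-1],[0,-0.333,-1,0,0,0.056,-1],[0,-0.333,-1,0,0,0.056,-1]],
  ],
)

```text
time_s: 6.87
position: [0.5413, 0.2007, 0.2239]
tcp_rot: [[0.038, 0.999, -0.004], [0.999, -0.038, -0.001], [-0.001, -0.004, -1.0]]
force: [-0.4, -1.5, -0.8]
opening: 0.372
grasp_force: 0.0
```

Emit:
carry_out(
  deltas=[
    [[0.03,-0.12,-0.07,0,0,0,-1],[0.06,-0.24,-0.14,0,0,0,-1],[0.09,-0.36,-0.21,0,0,0,-1],[0.12,-0.48,-0.28,0,0,0,-1],[0.15,-0.6,-0.35,0,0,0,-1],[0.18,-0.72,-0.42,0,0,0,-1],[0.2,-0.84,-0.48,0,0,0,-1],[0.2,-0.84,-0.48,0,0,0,-1],[0.2,-0.84,-0.48,0,0,0,-1],[0.2,-0.84,-0.48,0,0,0,-1]],
  ],
)

```text
time_s: 7.7
position: [0.4208, 0.2362, 0.2961]
tcp_rot: [[0.038, 0.999, 0.001], [0.999, -0.038, -0.0], [-0.0, 0.001, -1.0]]
force: [0.7, 0.4, -0.8]
opening: 0.989
grasp_force: 0.0
```

```bash
cat > look.py <<'E'
from h import *; import sys
def look(name,near=None):
    s=telemetry.read_state(); im=capture("wrist"); cv2.imwrite(f"pics/{name}.png",im[:,:,::-1])
    h=cv2.cvtColor(im,cv2.COLOR_RGB2HSV).astype(int); return s,im,h
if __name__=="__main__":
    s,im,h=look(sys.argv[1]); print(s["position"],s["tcp_rot"][:,0],s["force"],s["opening"])
E
python3 look.py w2; python3 - <<'E'
from h import *
t=capture("top"); cv2.imwrite("pics/top1.png",t[:,:,::-1])
E
```

```text
[0.4208 0.2362 0.2961] [ 0.0385  0.9993 -0.0001] [ 0.6965  0.3503 -0.7872] 0.9890429279724928
```

View pics/w2.png

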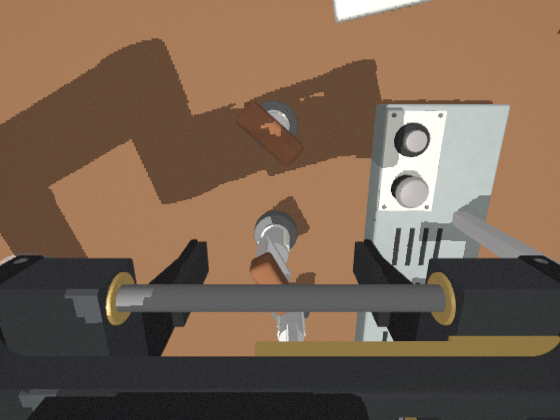

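```bash
cat > plan.py <<'E'
from h import *
def grip(s,c):  # 4 top-face corners in order (long side first c0-c1)
    P=np.array([onz("wrist",p,.176,s) for p in c])[:,:2]
    d=(P[1]-P[0])+(P[2]-P[3]); m=P.mean(0)
    print("grip",m,"len",np.linalg.norm(P[1]-P[0]),"wid",np.linalg.norm(P[3]-P[0]),"long axis deg",np.degrees(np.arctan2(d[1],d[0]))%180); return m
def to(p,yaw=None,s=None):
    """shift/turn in units of the move from the present measured pose"""
    s=s or telemetry.read_state(); R=s["tcp_rot"]; x=R[:,0]
    d=R.T@(np.array(p)-s["position"]); a=0
    if yaw is not None: a=-((yaw-np.degrees(np.arctan2(x[1],x[0]))+180)%360-180)
    print("from",s["position"],"yaw",np.degrees(np.arctan2(x[1],x[0])),"shift/0.15:",d/.15,"az:",a/360)
E
python3 - <<'E'
from plan import *
s=telemetry.read_state()
grip(s,[(237,121),(287,165),(303,147),(252,106)])
print(onz("wrist",(277,118),.0262,s), onz("wrist",(412,189),.086,s), onz("wrist",(414,139),.068,s))
h=cv2.cvtColor(cv2.imread("pics/w2.png"),cv2.COLOR_BGR2HSV)
for p in [(270,136),(295,150),(250,120),(220,140),(400,30),(330,150),(265,270),(150,100)]: print(p,h[p[1],p[0]])
E
```

```text
grip [0.4138 0.2964] len 0.059790149317253384 wid 0.01872820383000195 long axis deg 138.04864485278438
[0.4188 0.3073 0.0262] [0.5858 0.2163 0.086 ] [0.5903 0.2763 0.068 ]
(270, 136) [ 11 145 102]
(295, 150) [ 11 132 104]
(250, 120) [ 10 129 111]
(220, 140) [ 14 116 101]
(400, 30) [ 13 117 166]
(330, 150) [ 13 119 101]
(265, 270) [ 12 133 172]
(150, 100) [ 13 128  98]
```

```bash
cat >> plan.py <<'E'
def seg(img,roi,s,n="wrist",z=.176):
    """walnut in roi (u0,v0,u1,v1): two-class split of chroma, largest blob, min-area rectangle"""
    u0,v0,u1,v1=roi; c=cv2.GaussianBlur(img[v0:v1,u0:u1],(3,3),0)
    lab=cv2.cvtColor(c,cv2.COLOR_BGR2LAB); hsv=cv2.cvtColor(c,cv2.COLOR_BGR2HSV)
    q=hsv[...,0].astype(float)*-4+hsv[...,1]; q=np.clip(q,0,255).astype(np.uint8)
    th,m=cv2.threshold(q,0,255,cv2.THRESH_OTSU); m=cv2.morphologyEx(m,cv2.MORPH_OPEN,np.ones((3,3)))
    k=max(cv2.findContours(m,cv2.RETR_EXTERNAL,cv2.CHAIN_APPROX_NONE)[0],key=cv2.contourArea)
    r=cv2.minAreaRect(k); b=cv2.boxPoints(r)+[u0,v0]
    if np.linalg.norm(b[1]-b[0])<np.linalg.norm(b[2]-b[1]): b=np.roll(b,-1,0)
    print("blob",cv2.contourArea(k),"th",th,"box",b.round(0).tolist()); return b
E
python3 - <<'E'
from plan import *
s=telemetry.read_state(); im=cv2.imread("pics/w2.png")
b=seg(im,(215,95,325,180),s); grip(s,b)
E
```

```text
blob 9156.0 th 37.0 box [[215.0, 95.0], [324.0, 95.0], [324.0, 179.0], [215.0, 179.0]]
grip [0.413  0.2934] len 0.09489236530924543 wid 0.07482622592012633 long axis deg 177.76517161038075
```

```bash
python3 - <<'E'
t=open("plan.py").read()
i=t.index("    q=hsv"); j=t.index("    k=max")
t=t[:i]+"""    h,sa=hsv[...,0].astype(int),hsv[...,1].astype(int); th=57
    m=((sa-6*h>th)&(sa>105)&(h<16)).astype(np.uint8)*255; m=cv2.morphologyEx(m,cv2.MORPH_OPEN,np.ones((3,3)))
"""+t[j:]
open("plan.py","w").write(t)
E
python3 - <<'E'
from plan import *
s=telemetry.read_state(); im=cv2.imread("pics/w2.png")
b=seg(im,(215,95,325,180),s); grip(s,b)
E
```

```text
blob 1860.0 th 57 box [[251.0, 98.0], [306.0, 146.0], [287.0, 168.0], [232.0, 120.0]]
grip [0.4134 0.2978] len 0.06421117126801364 wid 0.025375150311713286 long axis deg 136.99226655983892
```

Emit:
carry_out(
  deltas=[
    [[0.1,-0.02,0.05,0,0,-0.019,-1],[0.2,-0.04,0.1,0,0,-0.038,-1],[0.3,-0.06,0.2,0,0,-0.057,-1],[0.408,-0.065,0.3,0,0,-0.076,-1],[0.408,-0.065,0.4,0,0,-0.095,-1],[0.408,-0.065,0.5,0,0,-0.114,-1],[0.408,-0.065,0.6,0,0,-0.137,-1],[0.408,-0.065,0.64,0,0,-0.137,-1],[0.408,-0.065,0.64,0,0,-0.137,-1],[0.408,-0.065,0.64,0,0,-0.137,-1]],
  ],
)

```text
time_s: 8.63
position: [0.4129, 0.2975, 0.2002]
tcp_rot: [[-0.73, 0.683, -0.001], [0.683, 0.73, -0.0], [0.0, -0.001, -1.0]]
force: [-0.5, 0.2, 0.3]
opening: 0.999
grasp_force: 0.0
```

```bash
python3 -c "
from plan import *
to((.4134,.2977,.159),137)"
```

```text
from [0.4129 0.2975 0.2002] yaw 136.9255260162476 shift/0.15: [-0.0016  0.0033  0.2745] az: -0.00020687217708999445
```

Emit:
carry_out(
  deltas=[
    [[0,0.003,0.05,0,0,0,-1],[0,0.003,0.1,0,0,0,-1],[0,0.003,0.15,0,0,0,-1],[0,0.003,0.2,0,0,0,-1],[0,0.003,0.24,0,0,0,-1],[0,0.003,0.27,0,0,0,-1],[0,0.003,0.275,0,0,0,-0.3],[0,0.003,0.275,0,0,0,0],[0,0.003,0.275,0,0,0,0.2],[0,0.003,0.275,0,0,0,0.3]],
  ],
)

```text
time_s: 9.47
position: [0.413, 0.2981, 0.1596]
tcp_rot: [[-0.733, 0.681, 0.001], [0.681, 0.733, 0.0], [-0.0, 0.001, -1.0]]
force: [0.2, -0.0, 1.2]
opening: 0.782
grasp_force: 0.0
```

Emit:
carry_out(
  deltas=[
    [[0,0,0,0,0,0,0.4],[0,0,0,0,0,0,0.5],[0,0,0,0,0,0,0.6],[0,0,0,0,0,0,0.7],[0,0,0,0,0,0,0.8],[0,0,0,0,0,0,1],[0,0,0,0,0,0,1],[0,0,0,0,0,0,1],[0,0,0,0,0,0,1],[0,0,0,0,0,0,1]],
  ],
)

```text
time_s: 10.3
position: [0.4127, 0.298, 0.1593]
tcp_rot: [[-0.733, 0.681, 0.0], [0.681, 0.733, 0.0], [-0.0, 0.0, -1.0]]
force: [0.7, 0.3, -0.2]
opening: 0.298
grasp_force: 30.0
```

Emit:
carry_out(
  deltas=[
    [[0,0,-0.04,0,0,0,1],[0,0,-0.12,0,0,0,1],[0,0,-0.24,0,0,0,1],[0,0,-0.37,0,0,0,1],[0,0,-0.5,0,0,0,1],[0,0,-0.63,0,0,0,1],[0,0,-0.76,0,0,0,1],[0,0,-0.88,0,0,0,1],[0,0,-0.96,0,0,0,1],[0,0,-1,0,0,0,1]],
  ],
)

```text
time_s: 11.13
position: [0.4127, 0.298, 0.3106]
tcp_rot: [[-0.733, 0.681, 0.001], [0.681, 0.733, 0.001], [-0.001, 0.001, -1.0]]
force: [0.3, 0.1, -4.4]
opening: 0.296
grasp_force: 30.0
```

Emit:
carry_out(
  deltas=[
    [[-0.03,-0.01,-0.1,0,0,0.01,1],[-0.1,-0.04,-0.2,0,0,0.025,1],[-0.2,-0.08,-0.3,0,0,0.04,1],[-0.32,-0.14,-0.333,0,0,0.056,1],[-0.45,-0.2,-0.333,0,0,0.073,1],[-0.58,-0.26,-0.333,0,0,0.09,1],[-0.7,-0.31,-0.333,0,0,0.107,1],[-0.82,-0.36,-0.333,0,0,0.122,1],[-0.9,-0.4,-0.333,0,0,0.133,1],[-0.933,-0.413,-0.333,0,0,0.137,1]],
  ],
)

```text
time_s: 11.97
position: [0.4728, 0.1551, 0.358]
tcp_rot: [[0.043, 0.999, -0.003], [0.999, -0.043, -0.002], [-0.002, -0.003, -1.0]]
force: [-0.4, -0.1, -4.9]
opening: 0.291
grasp_force: 30.0
```

Emit:
carry_out(
  deltas=[
    [[-0.05,0.02,0,0,0,0,1],[-0.15,0.06,0,0,0,0,1],[-0.28,0.12,0,0,0,0,1],[-0.42,0.19,0,0,0,0,1],[-0.56,0.26,0,0,0,0,1],[-0.68,0.32,0,0,0,0,1],[-0.78,0.37,0,0,0,0,1],[-0.86,0.4,0,0,0,0,1],[-0.9,0.415,0,0,0,0,1],[-0.9,0.415,0,0,0,0,1]],
  ],
)

```text
time_s: 12.8
position: [0.5301, 0.0192, 0.3588]
tcp_rot: [[0.039, 0.999, -0.001], [0.999, -0.039, -0.0], [-0.0, -0.001, -1.0]]
force: [-0.7, 0.0, -4.1]
opening: 0.299
grasp_force: 30.0
```

```bash
python3 look.py w3
```

```text
[0.5301 0.0192 0.3588] [ 0.0391  0.9992 -0.0004] [-0.7055  0.     -4.0676] 0.2986605847549624
```

View pics/w3.png

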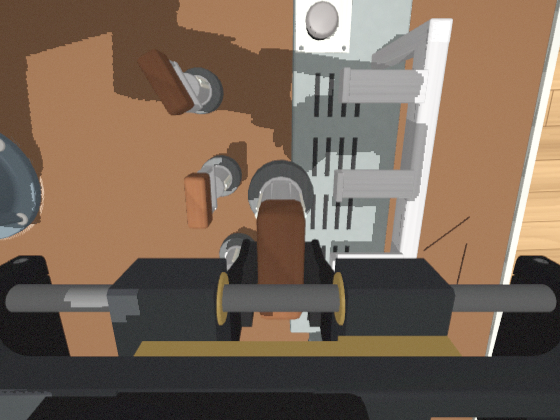

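```bash
python3 - <<'E'
from plan import *
s=telemetry.read_state(); im=cv2.imread("pics/w3.png"); g=cv2.cvtColor(im,cv2.COLOR_BGR2GRAY).astype(int)
for v in (80,88,95,180,190): print(v,g[v,328:360].tolist())
for u in (347,370,390): print(u,"h5",g[62:110,u].tolist()); print(u,"h4",g[162:208,u].tolist())
E
```

```text
80 [194, 113, 85, 82, 82, 90, 130, 124, 127, 126, 127, 127, 128, 128, 131, 153, 172, 172, 173, 169, 168, 162, 165, 170, 168, 169, 168, 167, 167, 169, 168, 169]
88 [170, 82, 83, 80, 81, 97, 130, 128, 126, 126, 126, 127, 128, 126, 131, 162, 169, 170, 170, 169, 169, 162, 170, 170, 172, 171, 170, 171, 170, 171, 169, 170]
95 [86, 58, 60, 58, 51, 93, 125, 126, 125, 125, 126, 126, 128, 129, 147, 166, 170, 170, 168, 165, 160, 148, 167, 165, 168, 166, 168, 166, 165, 164, 166, 166]
180 [198, 198, 199, 198, 195, 177, 129, 127, 129, 145, 163, 165, 168, 166, 166, 157, 167, 166, 169, 165, 167, 166, 164, 164, 167, 166, 166, 165, 168, 165, 164, 165]
190 [198, 198, 198, 199, 193, 145, 128, 127, 130, 159, 165, 167, 168, 166, 169, 158, 159, 160, 156, 158, 159, 160, 159, 160, 159, 158, 157, 160, 160, 156, 162, 159]
347 h5 [128, 128, 126, 126, 127, 149, 170, 173, 174, 173, 172, 172, 173, 171, 170, 171, 171, 171, 169, 170, 171, 170, 168, 170, 170, 168, 169, 170, 168, 167, 168, 167, 165, 165, 166, 166, 166, 164, 165, 163, 140, 126, 124, 124, 123, 123, 124, 123]
347 h4 [195, 195, 194, 194, 195, 196, 196, 16
[... 464 characters left out ...]
194, 195, 194, 195, 167, 157, 161, 165, 166, 165, 165, 167, 168, 167, 166, 167, 165, 168, 164, 163, 164, 167, 165, 166, 163, 158, 160, 164, 166, 167, 165, 163, 152, 131, 123, 122, 122, 123, 123, 121, 123, 188, 198]
390 h5 [141, 139, 138, 138, 127, 126, 125, 137, 161, 167, 170, 168, 168, 167, 171, 171, 170, 169, 168, 169, 169, 170, 170, 168, 165, 168, 169, 167, 169, 168, 165, 161, 161, 165, 166, 166, 165, 168, 163, 163, 146, 130, 124, 125, 123, 123, 123, 123]
390 h4 [122, 120, 120, 119, 120, 120, 121, 126, 151, 163, 166, 165, 166, 166, 166, 168, 166, 168, 167, 166, 167, 165, 162, 164, 164, 166, 163, 164, 160, 162, 166, 164, 167, 164, 163, 155, 125, 131, 138, 138, 134, 137, 137, 135, 135, 136]
```

```bash
python3 - <<'E'
from plan import *
s=telemetry.read_state()
t5=onz("wrist",(345.8,84.6),.244,s); t4=onz("wrist",(340,183.3),.244,s); b5=onz("wrist",(390,86),.23,s); b4=onz("wrist",(390,183.9),.23,s)
print(t5,t4,b5,b4, onz("wrist",(322,20),.086,s))
d=(t5-t4)[:2]; print(np.linalg.norm(d)); 
yd=d/np.linalg.norm(d); print("yaw y-axis",np.degrees(np.arctan2(yd[1],yd[0])))
a=np.radians(87.7); yd=np.array([np.cos(a),np.sin(a)]); xd=np.array([yd[1],-yd[0]])
m=(t5+t4)[:2]/2+.036*xd
for k in range(5): print("hook",k+1,m+(k-3.5)*.09*yd)
im=cv2.imread("pics/w3.png")
for r in [(130,45,205,120),(175,165,220,235)]: b=seg(im,r,s); grip(s,b)
E
```

```text
[0.5889 0.1208 0.244 ] [0.5857 0.0352 0.244 ] [0.6311 0.1191 0.23  ] [0.6373 0.0293 0.23  ] [0.589  0.2083 0.086 ]
0.08572795132270372
yaw y-axis 87.86086222779647
hook 1 [ 0.6106 -0.2382]
hook 2 [ 0.6142 -0.1483]
hook 3 [ 0.6178 -0.0583]
hook 4 [0.6214 0.0316]
hook 5 [0.625  0.1215]
blob 1655.5 th 57 box [[159.0, 45.0], [195.0, 104.0], [171.0, 119.0], [135.0, 59.0]]
grip [0.4125 0.1348] len 0.06589958275133181 wid 0.029493231055546645 long axis deg 116.52882943115668
blob 1135.0 th 57 box [[208.0, 173.0], [212.0, 227.0], [188.0, 228.0], [184.0, 175.0]]
grip [0.4311 0.0031] len 0.06633186382861067 wid 0.02771522006975693 long axis deg 87.53568225244783
```

Emit:
carry_out(
  deltas=[
    [[0.04,0,0,0,0,0,1],[0.12,-0.01,0,0,0,0,1],[0.24,-0.01,0,0,0,0,1],[0.36,-0.02,0,0,0,0,1],[0.48,-0.02,0,0,0,0,1],[0.58,-0.027,0,0,0,0,1],[0.66,-0.027,0,0,0,0,1],[0.7,-0.027,0,0,0,0,1],[0.707,-0.027,0,0,0,0,1],[0.707,-0.027,0,0,0,0,1]],
  ],
)

```text
time_s: 13.68
position: [0.5299, 0.1266, 0.3592]
tcp_rot: [[0.037, 0.999, -0.0], [0.999, -0.037, -0.001], [-0.001, -0.0, -1.0]]
force: [-0.5, -0.4, -4.4]
opening: 0.294
grasp_force: 30.0
```

Emit:
carry_out(
  deltas=[
    [[0,0,0.04,0,0,0,1],[0,0,0.12,0,0,0,1],[0,0,0.22,0,0,0,1],[0,0,0.32,0,0,0,1],[0,0,0.42,0,0,0,1],[0,0,0.5,0,0,0,1],[0,0,0.56,0,0,0,1],[0,0,0.592,0,0,0,1],[0,0,0.592,0,0,0,1],[0,0,0.592,0,0,0,1]],
  ],
)

```text
time_s: 14.52
position: [0.5304, 0.1258, 0.2706]
tcp_rot: [[0.039, 0.999, 0.0], [0.999, -0.039, -0.0], [-0.0, 0.0, -1.0]]
force: [0.3, -0.5, -4.2]
opening: 0.298
grasp_force: 30.0
```

```bash
python3 -c "
from plan import *
to((.625,.121,.27),87.8)
cv2.imwrite('pics/side1.png',cv2.resize(capture('side')[:,:,::-1][110:340,170:370],None,fx=2.5,fy=2.5,interpolation=cv2.INTER_CUBIC))"
```

```text
from [0.5304 0.1258 0.2706] yaw 87.75373382601146 shift/0.15: [-0.0074  0.6311  0.0039] az: -0.00012851714996821152
```

View pics/side1.png

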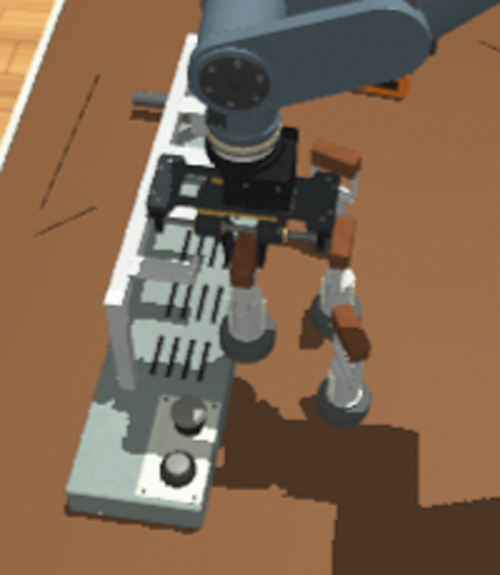

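Emit:
carry_out(
  deltas=[
    [[-0.003,0.03,0,0,0,0,1],[-0.007,0.1,0,0,0,0,1],[-0.007,0.18,0,0,0,0,1],[-0.007,0.26,0,0,0,0,1],[-0.007,0.34,0,0,0,0,1],[-0.007,0.42,0,0,0,0,1],[-0.007,0.5,0,0,0,0,1],[-0.007,0.57,0,0,0,0,1],[-0.007,0.62,0,0,0,0,1],[-0.007,0.631,0,0,0,0,1]],
  ],
)

```text
time_s: 15.4
position: [0.6271, 0.1211, 0.2706]
tcp_rot: [[0.039, 0.999, 0.003], [0.999, -0.039, -0.0], [0.0, 0.003, -1.0]]
force: [0.3, 0.3, -4.8]
opening: 0.297
grasp_force: 30.0
```

Emit:
carry_out(
  deltas=[
    [[0,0,0.02,0,0,0,1],[0,0,0.04,0,0,0,1],[0,0,0.06,0,0,0,1],[0,0,0.08,0,0,0,1],[0,0,0.1,0,0,0,1],[0,0,0.12,0,0,0,1],[0,0,0.14,0,0,0,1],[0,0,0.15,0,0,0,1],[0,0,0.155,0,0,0,1],[0,0,0.155,0,0,0,1]],
  ],
)

```text
time_s: 16.23
position: [0.6245, 0.1214, 0.2469]
tcp_rot: [[0.039, 0.999, -0.0], [0.999, -0.039, 0.0], [0.0, -0.0, -1.0]]
force: [1.0, 0.2, -5.2]
opening: 0.295
grasp_force: 30.0
```

Emit:
carry_out(
  deltas=[
    [[0,0,0.004,0,0,0,1],[0,0,0.008,0,0,0,1],[0,0,0.012,0,0,0,1],[0,0,0.016,0,0,0,1],[0,0,0.016,0,0,0,1],[0,0,0.016,0,0,0,1],[0,0,0.016,0,0,0,1],[0,0,0.016,0,0,0,1],[0,0,0.016,0,0,0,1],[0,0,0.016,0,0,0,1]],
  ],
)

```text
time_s: 17.07
position: [0.6248, 0.1215, 0.2453]
tcp_rot: [[0.039, 0.999, 0.001], [0.999, -0.039, -0.0], [0.0, 0.001, -1.0]]
force: [-1.8, 0.4, 1.1]
opening: 0.296
grasp_force: 30.0
```

Emit:
carry_out(
  deltas=[
    [[0,0,0,0,0,0,0.3],[0,0,0,0,0,0,0.25],[0,0,0,0,0,0,0.22],[0,0,0,0,0,0,0.22],[0,0,-0.02,0,0,0,0.15],[0,0,-0.05,0,0,0,0.0],[0,0,-0.1,0,0,0,-0.3],[0,0,-0.2,0,0,0,-0.6],[0,0,-0.3,0,0,0,-1],[0,0,-0.4,0,0,0,-1]],
  ],
)

```text
time_s: 17.9
position: [0.6248, 0.1214, 0.3061]
tcp_rot: [[0.039, 0.999, 0.001], [0.999, -0.039, 0.0], [0.0, 0.001, -1.0]]
force: [-0.8, -0.1, 0.0]
opening: 0.716
grasp_force: 0.0
```

Emit:
carry_out(
  deltas=[
    [[0,-0.1,-0.1,0,0,0,-1],[0,-0.2,-0.2,0,0,0,-1],[0,-0.35,-0.3,0,0,0,-1],[0,-0.5,-0.35,0,0,0,-1],[-0.15,-0.65,-0.35,0,0,0,-1],[-0.3,-0.8,-0.35,0,0,0,-1],[-0.45,-0.95,-0.35,0,0,0,-1],[-0.45,-0.95,-0.35,0,0,0,-1],[-0.45,-0.95,-0.35,0,0,0,-1],[-0.45,-0.95,-0.35,0,0,0,-1]],
  ],
)

```text
time_s: 18.73
position: [0.4805, 0.0596, 0.3583]
tcp_rot: [[0.039, 0.999, 0.003], [0.999, -0.039, 0.0], [0.0, 0.003, -1.0]]
force: [0.8, 0.1, 0.5]
opening: 0.999
grasp_force: 0.0
```

```bash
python3 look.py w4; python3 - <<'E'
from plan import *
s=telemetry.read_state()
for p in [(.4125,.1348,.176),(.431,.003,.176),(.4465,-.1475,.176),(.625,.121,.262)]: print(proj("wrist",p,s))
E
```

```text
[0.4805 0.0596 0.3583] [0.0392 0.9992 0.0003] [0.7994 0.0658 0.461 ] 0.9993948577049612
[214.6215 119.2219]
[240.9651 231.0409]
[260.8232 332.9497]
[452.1533 129.5074]
```

View pics/w4.png

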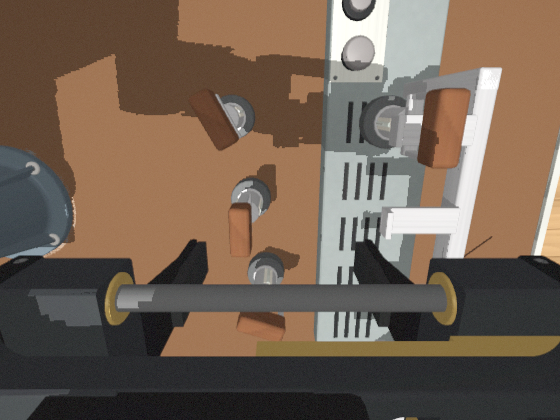

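```bash
python3 - <<'E'
from plan import *
s=telemetry.read_state(); im=cv2.imread("pics/w4.png")
for r in [(185,80,245,155),(225,195,258,265)]: b=seg(im,r,s); m=grip(s,b)
E
```

```text
blob 1400.5 th 57 box [[210.0, 85.0], [239.0, 141.0], [215.0, 153.0], [186.0, 98.0]]
grip [0.4104 0.134 ] len 0.06394046294734389 wid 0.028547261126247593 long axis deg 113.47059953089322
blob 1023.0 th 57 box [[251.0, 204.0], [251.0, 256.0], [229.0, 256.0], [229.0, 204.0]]
grip [0.4299 0.0035] len 0.06807973197417916 wid 0.026006639527183125 long axis deg 85.52198830813764
```

Emit:
carry_out(
  deltas=[
    [[0.12,-0.12,0.05,0,0,-0.019,-1],[0.24,-0.24,0.15,0,0,-0.038,-1],[0.36,-0.36,0.3,0,0,-0.057,-1],[0.481,-0.479,0.45,0,0,-0.0757,-1],[0.481,-0.479,0.6,0,0,-0.0757,-1],[0.481,-0.479,0.75,0,0,-0.0757,-1],[0.481,-0.479,0.9,0,0,-0.0757,-1],[0.481,-0.479,1,0,0,-0.0757,-1],[0.481,-0.479,1,0,0,-0.0757,-1],[0.481,-0.479,1,0,0,-0.0757,-1]],
  ],
)

```text
time_s: 19.62
position: [0.4111, 0.1349, 0.2067]
tcp_rot: [[-0.424, 0.906, -0.002], [0.906, 0.424, 0.0], [0.001, -0.001, -1.0]]
force: [0.4, 0.8, 0.0]
opening: 0.998
grasp_force: 0.0
```

```bash
python3 -c "
from plan import *
to((.4115,.1345,.1595),115)
s=telemetry.read_state(); im=capture('wrist')[:,:,::-1].copy()
print([proj('wrist',p,s).round(0).tolist() for p in [(.4115,.1345,.176),(.4115,.1345,.144)]])
cv2.imwrite('pics/w5.png',im)"
```

```text
from [0.4111 0.1349 0.2067] yaw 115.08816196300704 shift/0.15: [-0.0038  0.0015  0.3149] az: 0.0002448943416862587
[[281.0, 237.0], [281.0, 220.0]]
```

Emit:
carry_out(
  deltas=[
    [[-0.003,0.001,0.06,0,0,0,-1],[-0.003,0.001,0.12,0,0,0,-1],[-0.003,0.001,0.18,0,0,0,-1],[-0.003,0.001,0.24,0,0,0,-1],[-0.003,0.001,0.29,0,0,0,-1],[-0.003,0.001,0.315,0,0,0,-1],[-0.003,0.001,0.315,0,0,0,-0.3],[-0.003,0.001,0.315,0,0,0,0],[-0.003,0.001,0.315,0,0,0,0.2],[-0.003,0.001,0.315,0,0,0,0.3]],
  ],
)

```text
time_s: 20.5
position: [0.4114, 0.1341, 0.1605]
tcp_rot: [[-0.423, 0.906, 0.001], [0.906, 0.423, 0.0], [-0.0, 0.001, -1.0]]
force: [0.0, -0.5, 0.6]
opening: 0.779
grasp_force: 0.0
```

Emit:
carry_out(
  deltas=[
    [[0,0,0,0,0,0,0.4],[0,0,0,0,0,0,0.5],[0,0,0,0,0,0,0.6],[0,0,0,0,0,0,0.7],[0,0,0,0,0,0,0.8],[0,0,0,0,0,0,1],[0,0,0,0,0,0,1],[0,0,0,0,0,0,1],[0,0,0,0,0,0,1],[0,0,0,0,0,0,1]],
  ],
)

```text
time_s: 21.33
position: [0.4105, 0.134, 0.1599]
tcp_rot: [[-0.423, 0.906, -0.001], [0.906, 0.423, -0.0], [0.0, -0.001, -1.0]]
force: [-1.8, -0.3, 1.1]
opening: 0.297
grasp_force: 29.9
```

Emit:
carry_out(
  deltas=[
    [[0,0,-0.04,0,0,0,1],[0,0,-0.12,0,0,0,1],[0,0,-0.24,0,0,0,1],[0,0,-0.37,0,0,0,1],[0,0,-0.5,0,0,0,1],[0,0,-0.63,0,0,0,1],[0,0,-0.76,0,0,0,1],[0,0,-0.88,0,0,0,1],[0,0,-0.96,0,0,0,1],[0,0,-1,0,0,0,1]],
  ],
)

```text
time_s: 22.17
position: [0.4116, 0.1342, 0.3115]
tcp_rot: [[-0.423, 0.906, 0.003], [0.906, 0.423, 0.0], [-0.001, 0.003, -1.0]]
force: [0.4, -1.1, -5.0]
opening: 0.291
grasp_force: 29.9
```

Emit:
carry_out(
  deltas=[
    [[-0.04,0.02,0,0,0,0.004,1],[-0.13,0.06,0,0,0,0.012,1],[-0.25,0.12,0,0,0,0.022,1],[-0.39,0.18,0,0,0,0.033,1],[-0.53,0.24,0,0,0,0.044,1],[-0.67,0.3,0,0,0,0.055,1],[-0.79,0.36,0,0,0,0.066,1],[-0.88,0.4,0,0,0,0.073,1],[-0.927,0.424,0,0,0,0.0757,1],[-0.927,0.424,0,0,0,0.0757,1]],
  ],
)

```text
time_s: 23.0
position: [0.5286, 0.0335, 0.3085]
tcp_rot: [[0.041, 0.999, -0.001], [0.999, -0.041, -0.0], [-0.0, -0.001, -1.0]]
force: [0.2, -0.6, -4.4]
opening: 0.295
grasp_force: 29.9
```

Emit:
carry_out(
  deltas=[
    [[0,0,0.02,0,0,0,1],[0,0,0.06,0,0,0,1],[0,0,0.1,0,0,0,1],[0,0,0.14,0,0,0,1],[0,0,0.18,0,0,0,1],[0,0,0.22,0,0,0,1],[0,0,0.25,0,0,0,1],[0,0,0.26,0,0,0,1],[0,0,0.26,0,0,0,1],[0,0,0.26,0,0,0,1]],
  ],
)

```text
time_s: 23.83
position: [0.5276, 0.0349, 0.2711]
tcp_rot: [[0.039, 0.999, 0.0], [0.999, -0.039, -0.0], [-0.0, 0.0, -1.0]]
force: [-0.2, -0.2, -4.5]
opening: 0.302
grasp_force: 29.9
```

```bash
python3 -c "
from plan import *
to((.622,.031,.271),87.8)
cv2.imwrite('pics/side2.png',cv2.resize(capture('side')[:,:,::-1][90:340,170:370],None,fx=2.4,fy=2.4,interpolation=cv2.INTER_CUBIC))"
```

```text
from [0.5276 0.0349 0.2711] yaw 87.7861763529683 shift/0.15: [-0.0018  0.6299  0.0007] az: -3.839901953249915e-05
```

View pics/side2.png

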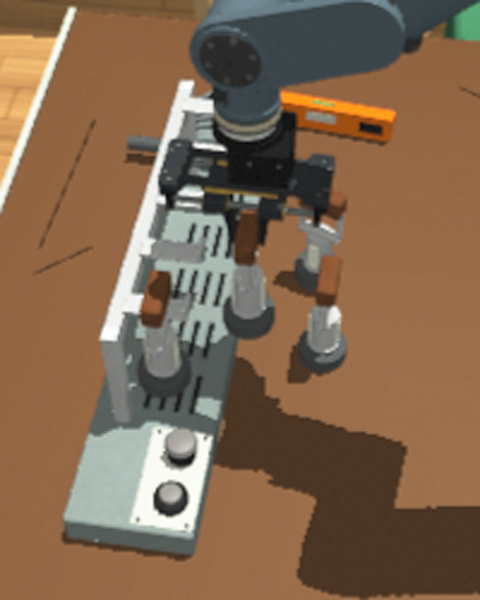

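Emit:
carry_out(
  deltas=[
    [[-0.002,0.03,0,0,0,0,1],[-0.002,0.1,0,0,0,0,1],[-0.002,0.18,0,0,0,0,1],[-0.002,0.26,0,0,0,0,1],[-0.002,0.34,0,0,0,0,1],[-0.002,0.42,0,0,0,0,1],[-0.002,0.5,0,0,0,0,1],[-0.002,0.57,0,0,0,0,1],[-0.002,0.62,0,0,0,0,1],[-0.002,0.63,0,0,0,0,1]],
  ],
)

```text
time_s: 24.72
position: [0.6243, 0.0307, 0.2709]
tcp_rot: [[0.039, 0.999, 0.003], [0.999, -0.039, -0.0], [-0.0, 0.003, -1.0]]
force: [-0.1, -0.8, -4.3]
opening: 0.293
grasp_force: 29.9
```

Emit:
carry_out(
  deltas=[
    [[0,0,0.02,0,0,0,1],[0,0,0.045,0,0,0,1],[0,0,0.07,0,0,0,1],[0,0,0.095,0,0,0,1],[0,0,0.12,0,0,0,1],[0,0,0.14,0,0,0,1],[0,0,0.155,0,0,0,1],[0,0,0.165,0,0,0,1],[0,0,0.17,0,0,0,1],[0,0,0.17,0,0,0,1]],
  ],
)

```text
time_s: 25.55
position: [0.6218, 0.031, 0.2458]
tcp_rot: [[0.039, 0.999, 0.0], [0.999, -0.039, -0.0], [-0.0, 0.0, -1.0]]
force: [-0.3, 0.8, -3.4]
opening: 0.294
grasp_force: 29.9
```

Emit:
carry_out(
  deltas=[
    [[0,0,0.006,0,0,0,1],[0,0,0.006,0,0,0,1],[0,0,0.006,0,0,0,0.22],[0,0,0.006,0,0,0,0.22],[0,0,0,0,0,0,0.22],[0,0,-0.05,0,0,0,0.1],[0,0,-0.1,0,0,0,-0.3],[0,0,-0.2,0,0,0,-0.6],[0,0,-0.3,0,0,0,-1],[0,0,-0.4,0,0,0,-1]],
  ],
)

```text
time_s: 26.38
position: [0.6222, 0.031, 0.307]
tcp_rot: [[0.039, 0.999, 0.001], [0.999, -0.039, -0.0], [-0.0, 0.001, -1.0]]
force: [-0.4, 0.7, 0.3]
opening: 0.669
grasp_force: 0.0
```

Emit:
carry_out(
  deltas=[
    [[0,-0.1,-0.1,0,0,0,-1],[-0.1,-0.2,-0.2,0,0,0,-1],[-0.2,-0.35,-0.3,0,0,0,-1],[-0.35,-0.5,-0.35,0,0,0,-1],[-0.5,-0.65,-0.35,0,0,0,-1],[-0.6,-0.8,-0.35,0,0,0,-1],[-0.71,-0.92,-0.35,0,0,0,-1],[-0.71,-0.92,-0.35,0,0,0,-1],[-0.71,-0.92,-0.35,0,0,0,-1],[-0.71,-0.92,-0.35,0,0,0,-1]],
  ],
)

```text
time_s: 27.22
position: [0.4808, -0.0701, 0.3589]
tcp_rot: [[0.039, 0.999, 0.002], [0.999, -0.039, -0.0], [-0.0, 0.002, -1.0]]
force: [0.3, 0.0, -0.2]
opening: 1.001
grasp_force: 0.0
```

```bash
python3 look.py w6; python3 - <<'E'
from plan import *
s=telemetry.read_state()
for p in [(.43,.0035,.176),(.4465,-.1475,.176),(.622,.031,.262),(.618,-.058,.244)]: print(proj("wrist",p,s))
E
```

```text
[ 0.4808 -0.0701  0.3589] [ 0.0391  0.9992 -0.0002] [ 0.3142  0.05   -0.1634] 1.0011320373213142
[230.8073 120.0703]
[254.6998 245.9399]
[454.373   77.8949]
[426.7041 183.0048]
```

View pics/w6.png

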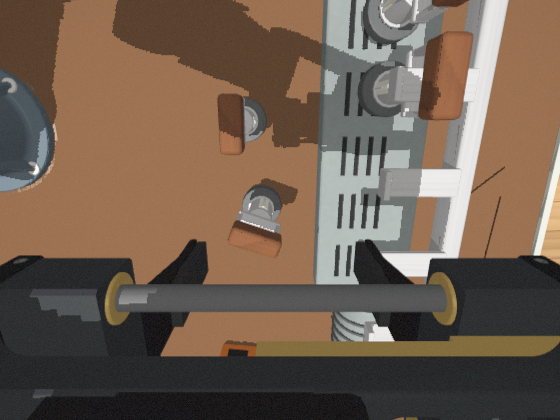

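```bash
python3 - <<'E'
from plan import *
s=telemetry.read_state(); im=cv2.imread("pics/w6.png")
for r in [(205,85,248,165),(222,215,290,262)]:
    b=seg(im,r,s); m=grip(s,b)
    if r[0]==205: to((m[0],m[1],.205),85.5,s)
E
```

```text
blob 1339.0 th 57 box [[241.0, 93.0], [243.0, 154.0], [219.0, 155.0], [217.0, 94.0]]
grip [ 0.429  -0.0015] len 0.0640677071755636 wid 0.025504807553054194 long axis deg 87.02884025721052
from [ 0.4809 -0.0699  0.3586] yaw 87.80814726282189 shift/0.15: [ 0.4424 -0.3649  1.0233] az: 0.006411520174505212
blob 1129.5 th 57 box [[234.0, 221.0], [283.0, 236.0], [276.0, 259.0], [226.0, 243.0]]
grip [ 0.4474 -0.1394] len 0.06361124810156599 wid 0.03133978088396332 long axis deg 158.6520051434051
```

Emit:
carry_out(
  deltas=[
    [[0.12,-0.1,0.05,0,0,0.0035,-1],[0.24,-0.2,0.15,0,0,0.0035,-1],[0.36,-0.3,0.3,0,0,0.0035,-1],[0.452,-0.364,0.45,0,0,0.0035,-1],[0.452,-0.364,0.6,0,0,0.0035,-1],[0.452,-0.364,0.75,0,0,0.0035,-1],[0.452,-0.364,0.9,0,0,0.0035,-1],[0.452,-0.364,1,0,0,0.0035,-1],[0.452,-0.364,1,0,0,0.0035,-1],[0.452,-0.364,1,0,0,0.0035,-1]],
  ],
)

```text
time_s: 28.1
position: [0.4284, 0.0004, 0.2075]
tcp_rot: [[0.059, 0.998, -0.001], [0.998, -0.059, 0.001], [0.0, -0.002, -1.0]]
force: [-0.0, 0.4, 0.2]
opening: 1.002
grasp_force: 0.0
```

```bash
python3 -c "
from plan import *
to((.4291,0,.1595),86.5)"
```

```text
from [0.4284 0.0004 0.2075] yaw 86.59635343701572 shift/0.15: [-0.0022  0.0056  0.3203] az: 0.00026764843615478324
```

Emit:
carry_out(
  deltas=[
    [[-0.002,0.003,0.06,0,0,0,-1],[-0.002,0.003,0.12,0,0,0,-1],[-0.002,0.003,0.18,0,0,0,-1],[-0.002,0.003,0.24,0,0,0,-1],[-0.002,0.003,0.29,0,0,0,-1],[-0.002,0.003,0.32,0,0,0,-1],[-0.002,0.003,0.32,0,0,0,-0.3],[-0.002,0.003,0.32,0,0,0,0],[-0.002,0.003,0.32,0,0,0,0.2],[-0.002,0.003,0.32,0,0,0,0.3]],
  ],
)

```text
time_s: 28.93
position: [0.4287, -0.0006, 0.1605]
tcp_rot: [[0.061, 0.998, 0.001], [0.998, -0.061, -0.0], [-0.0, 0.001, -1.0]]
force: [0.9, -0.2, -0.5]
opening: 0.781
grasp_force: 0.0
```

Emit:
carry_out(
  deltas=[
    [[0,0,0,0,0,0,0.4],[0,0,0,0,0,0,0.5],[0,0,0,0,0,0,0.6],[0,0,0,0,0,0,0.7],[0,0,0,0,0,0,0.8],[0,0,0,0,0,0,1],[0,0,0,0,0,0,1],[0,0,0,0,0,0,1],[0,0,0,0,0,0,1],[0,0,0,0,0,0,1]],
  ],
)

```text
time_s: 29.77
position: [0.4281, -0.0005, 0.16]
tcp_rot: [[0.061, 0.998, -0.001], [0.998, -0.061, 0.0], [0.0, -0.001, -1.0]]
force: [-1.8, -0.3, 0.8]
opening: 0.294
grasp_force: 29.9
```

Emit:
carry_out(
  deltas=[
    [[0,0,-0.04,0,0,0,1],[0,0,-0.12,0,0,0,1],[0,0,-0.24,0,0,0,1],[0,0,-0.37,0,0,0,1],[0,0,-0.5,0,0,0,1],[0,0,-0.63,0,0,0,1],[0,0,-0.76,0,0,0,1],[0,0,-0.88,0,0,0,1],[0,0,-0.96,0,0,0,1],[0,0,-1,0,0,0,1]],
  ],
)

```text
time_s: 30.6
position: [0.4285, -0.0006, 0.3112]
tcp_rot: [[0.061, 0.998, 0.002], [0.998, -0.061, -0.0], [-0.0, 0.002, -1.0]]
force: [0.8, -0.3, -5.9]
opening: 0.292
grasp_force: 29.9
```

Emit:
carry_out(
  deltas=[
    [[-0.01,0.03,0,0,0,-0.0036,1],[-0.05,0.1,0,0,0,-0.0036,1],[-0.1,0.19,0,0,0,-0.0036,1],[-0.15,0.29,0,0,0,-0.0036,1],[-0.2,0.39,0,0,0,-0.0036,1],[-0.24,0.49,0,0,0,-0.0036,1],[-0.28,0.58,0,0,0,-0.0036,1],[-0.31,0.63,0,0,0,-0.0036,1],[-0.317,0.654,0,0,0,-0.0036,1],[-0.317,0.654,0,0,0,-0.0036,1]],
  ],
)

```text
time_s: 31.43
position: [0.5238, -0.0545, 0.3087]
tcp_rot: [[0.039, 0.999, -0.002], [0.999, -0.039, 0.001], [0.001, -0.002, -1.0]]
force: [-0.9, 0.4, -4.8]
opening: 0.297
grasp_force: 29.9
```

Emit:
carry_out(
  deltas=[
    [[0,0,0.02,0,0,0,1],[0,0,0.06,0,0,0,1],[0,0,0.1,0,0,0,1],[0,0,0.14,0,0,0,1],[0,0,0.18,0,0,0,1],[0,0,0.22,0,0,0,1],[0,0,0.25,0,0,0,1],[0,0,0.26,0,0,0,1],[0,0,0.26,0,0,0,1],[0,0,0.26,0,0,0,1]],
  ],
)

```text
time_s: 32.27
position: [0.5235, -0.054, 0.271]
tcp_rot: [[0.038, 0.999, 0.0], [0.999, -0.038, -0.0], [-0.0, 0.0, -1.0]]
force: [0.5, -0.8, -5.5]
opening: 0.291
grasp_force: 29.9
```

```bash
python3 -c "
from plan import *
to((.618,-.0585,.271),87.8)"
```

```text
from [ 0.5235 -0.054   0.271 ] yaw 87.81957689011857 shift/0.15: [-0.006   0.6306  0.0004] az: 5.438025032936543e-05
```

Emit:
carry_out(
  deltas=[
    [[-0.005,0.03,0,0,0,0,1],[-0.005,0.1,0,0,0,0,1],[-0.005,0.18,0,0,0,0,1],[-0.005,0.26,0,0,0,0,1],[-0.005,0.34,0,0,0,0,1],[-0.005,0.42,0,0,0,0,1],[-0.005,0.5,0,0,0,0,1],[-0.005,0.57,0,0,0,0,1],[-0.005,0.62,0,0,0,0,1],[-0.005,0.63,0,0,0,0,1]],
  ],
)

```text
time_s: 33.1
position: [0.6203, -0.0586, 0.271]
tcp_rot: [[0.038, 0.999, 0.003], [0.999, -0.038, -0.0], [-0.0, 0.003, -1.0]]
force: [-0.5, -0.2, -6.6]
opening: 0.296
grasp_force: 29.9
```

Emit:
carry_out(
  deltas=[
    [[0,0,0.02,0,0,0,1],[0,0,0.045,0,0,0,1],[0,0,0.07,0,0,0,1],[0,0,0.095,0,0,0,1],[0,0,0.12,0,0,0,1],[0,0,0.14,0,0,0,1],[0,0,0.16,0,0,0,1],[0,0,0.17,0,0,0,1],[0,0,0.175,0,0,0,1],[0,0,0.175,0,0,0,1]],
  ],
)

```text
time_s: 33.93
position: [0.6175, -0.0583, 0.246]
tcp_rot: [[0.038, 0.999, 0.0], [0.999, -0.038, -0.0], [-0.0, 0.0, -1.0]]
force: [-3.2, 0.6, 2.9]
opening: 0.293
grasp_force: 29.9
```

Emit:
carry_out(
  deltas=[
    [[0,0,0,0,0,0,0.22],[0,0,0,0,0,0,0.22],[0,0,0,0,0,0,0.22],[0,0,0,0,0,0,0.22],[0,0,-0.01,0,0,0,0.22],[0,0,-0.05,0,0,0,0.1],[0,0,-0.1,0,0,0,-0.3],[0,0,-0.2,0,0,0,-0.6],[0,0,-0.3,0,0,0,-1],[0,0,-0.4,0,0,0,-1]],
  ],
)

```text
time_s: 34.77
position: [0.618, -0.0584, 0.3062]
tcp_rot: [[0.038, 0.999, 0.001], [0.999, -0.038, -0.0], [-0.0, 0.001, -1.0]]
force: [0.4, 0.4, -0.1]
opening: 0.666
grasp_force: 0.0
```

Emit:
carry_out(
  deltas=[
    [[0,-0.1,-0.1,0,0,0,-1],[-0.15,-0.2,-0.2,0,0,0,-1],[-0.3,-0.35,-0.3,0,0,0,-1],[-0.45,-0.5,-0.35,0,0,0,-1],[-0.65,-0.65,-0.35,0,0,0,-1],[-0.85,-0.8,-0.35,0,0,0,-1],[-1,-0.88,-0.35,0,0,0,-1],[-1,-0.88,-0.35,0,0,0,-1],[-1,-0.88,-0.35,0,0,0,-1],[-1,-0.88,-0.35,0,0,0,-1]],
  ],
)

```text
time_s: 35.6
position: [0.4806, -0.203, 0.3579]
tcp_rot: [[0.038, 0.999, 0.001], [0.999, -0.038, -0.0], [0.0, 0.001, -1.0]]
force: [-1.1, 0.5, 0.4]
opening: 0.999
grasp_force: 0.0
```

```bash
python3 look.py w7; python3 - <<'E'
from plan import *
s=telemetry.read_state()
for p in [(.4474,-.1394,.176),(.618,-.0585,.262),(.578,-.147,.244)]: print(proj("wrist",p,s))
E
```

```text
[ 0.4806 -0.203   0.3579] [0.0384 0.9993 0.    ] [-1.1236  0.4682  0.3617] 0.9989086414221237
[247.6849 129.1146]
[457.9721  15.365 ]
[387.5288 137.037 ]
```

View pics/w7.png

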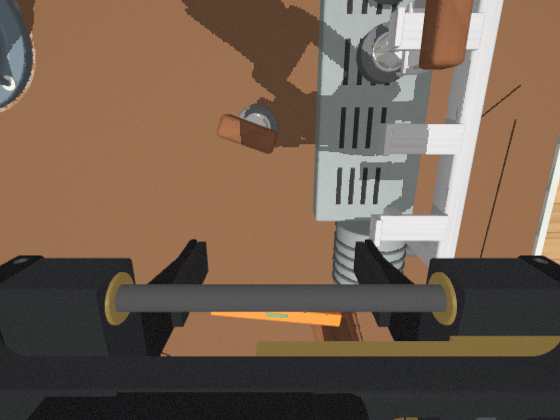

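```bash
python3 - <<'E'
from plan import *
s=telemetry.read_state(); im=cv2.imread("pics/w7.png")
b=seg(im,(205,105,290,160),s); m=grip(s,b)
P=np.array([onz("wrist",p,.176,s) for p in b])[:,:2]; d=P[1]-P[0]; a=np.degrees(np.arctan2(d[1],d[0]))%180
to((m[0],m[1],.205),a,s)
E
```

```text
blob 1256.5 th 57 box [[223.0, 112.0], [279.0, 133.0], [270.0, 156.0], [214.0, 134.0]]
grip [ 0.4461 -0.1445] len 0.06460824894158029 wid 0.02587192924413442 long axis deg 157.03573933712633
from [ 0.4807 -0.2026  0.3577] yaw 87.85970565845024 shift/0.15: [ 0.3786 -0.2462  1.0177] az: -0.19282986268748584
```

Emit:
carry_out(
  deltas=[
    [[0.1,-0.06,0.06,0,0,-0.0195,-1],[0.2,-0.12,0.15,0,0,-0.039,-1],[0.3,-0.19,0.25,0,0,-0.0585,-1],[0.379,-0.246,0.35,0,0,-0.078,-1],[0.379,-0.246,0.45,0,0,-0.0975,-1],[0.379,-0.246,0.55,0,0,-0.117,-1],[0.379,-0.246,0.65,0,0,-0.1365,-1],[0.379,-0.246,0.75,0,0,-0.156,-1],[0.379,-0.246,0.85,0,0,-0.1755,-1],[0.379,-0.246,0.9,0,0,-0.193,-1]],
  ],
)

```text
time_s: 36.48
position: [0.4454, -0.1433, 0.2207]
tcp_rot: [[-0.926, 0.378, -0.002], [0.378, 0.926, 0.002], [0.002, 0.001, -1.0]]
force: [-0.2, -0.5, -0.4]
opening: 1.0
grasp_force: 0.0
```

Emit:
carry_out(
  deltas=[
    [[0,0,0.04,0,0,0,-1],[0,0,0.08,0,0,0,-1],[0,0,0.1,0,0,0,-1],[0,0,0.1,0,0,0,-1],[0,0,0.1,0,0,0,-1],[0,0,0.1,0,0,0,-1],[0,0,0.1,0,0,0,-1],[0,0,0.1,0,0,0,-1],[0,0,0.1,0,0,0,-1],[0,0,0.1,0,0,0,-1]],
  ],
)

```text
time_s: 37.32
position: [0.4455, -0.1451, 0.2075]
tcp_rot: [[-0.922, 0.386, 0.0], [0.386, 0.922, -0.0], [-0.0, -0.0, -1.0]]
force: [0.1, -0.0, -0.3]
opening: 0.998
grasp_force: 0.0
```

```bash
python3 -c "
from plan import *
to((.4461,-.1445,.1595),157)"
```

```text
from [ 0.4455 -0.1451  0.2075] yaw 157.28664442804015 shift/0.15: [-0.0022  0.005   0.3197] az: 0.0007962345223337448
```

Emit:
carry_out(
  deltas=[
    [[-0.002,0.004,0.06,0,0,0,-1],[-0.002,0.004,0.12,0,0,0,-1],[-0.002,0.004,0.18,0,0,0,-1],[-0.002,0.004,0.24,0,0,0,-1],[-0.002,0.004,0.29,0,0,0,-1],[-0.002,0.004,0.32,0,0,0,-1],[-0.002,0.004,0.32,0,0,0,-0.3],[-0.002,0.004,0.32,0,0,0,0],[-0.002,0.004,0.32,0,0,0,0.2],[-0.002,0.004,0.32,0,0,0,0.3]],
  ],
)

```text
time_s: 38.15
position: [0.4463, -0.1447, 0.1596]
tcp_rot: [[-0.923, 0.386, 0.001], [0.386, 0.923, -0.001], [-0.001, -0.0, -1.0]]
force: [0.2, -0.4, 0.3]
opening: 0.781
grasp_force: 0.0
```

Emit:
carry_out(
  deltas=[
    [[0,0,0,0,0,0,0.4],[0,0,0,0,0,0,0.5],[0,0,0,0,0,0,0.6],[0,0,0,0,0,0,0.7],[0,0,0,0,0,0,0.8],[0,0,0,0,0,0,1],[0,0,0,0,0,0,1],[0,0,0,0,0,0,1],[0,0,0,0,0,0,1],[0,0,0,0,0,0,1]],
  ],
)

```text
time_s: 38.98
position: [0.4459, -0.1446, 0.1593]
tcp_rot: [[-0.923, 0.386, -0.0], [0.386, 0.923, -0.0], [0.0, -0.0, -1.0]]
force: [-1.2, -1.0, 0.8]
opening: 0.294
grasp_force: 29.9
```

Emit:
carry_out(
  deltas=[
    [[0,0,-0.04,0,0,0,1],[0,0,-0.12,0,0,0,1],[0,0,-0.24,0,0,0,1],[0,0,-0.37,0,0,0,1],[0,0,-0.5,0,0,0,1],[0,0,-0.63,0,0,0,1],[0,0,-0.76,0,0,0,1],[0,0,-0.88,0,0,0,1],[0,0,-0.96,0,0,0,1],[0,0,-1,0,0,0,1]],
  ],
)

```text
time_s: 39.82
position: [0.4461, -0.1443, 0.3107]
tcp_rot: [[-0.923, 0.386, 0.002], [0.386, 0.923, -0.001], [-0.002, 0.0, -1.0]]
force: [0.0, 0.3, -4.2]
opening: 0.295
grasp_force: 29.9
```

Emit:
carry_out(
  deltas=[
    [[-0.02,0.01,0,0,0,0.01,1],[-0.06,0.03,0,0,0,0.028,1],[-0.12,0.05,0,0,0,0.047,1],[-0.18,0.08,0,0,0,0.066,1],[-0.24,0.1,0,0,0,0.085,1],[-0.3,0.13,0,0,0,0.104,1],[-0.36,0.15,0,0,0,0.123,1],[-0.41,0.17,0,0,0,0.142,1],[-0.44,0.18,0,0,0,0.161,1],[-0.449,0.188,0,0,0,0.18,1]],
  ],
)

```text
time_s: 40.65
position: [0.519, -0.1441, 0.3079]
tcp_rot: [[-0.038, 0.999, -0.002], [0.999, 0.038, 0.001], [0.002, -0.002, -1.0]]
force: [-0.3, -0.4, -4.3]
opening: 0.293
grasp_force: 29.9
```

```bash
python3 -c "
from plan import *
to((.519,-.1445,.271),87.8)"
```

```text
from [ 0.519  -0.1441  0.3079] yaw 92.17444263964482 shift/0.15: [-0.003   0.0002  0.2459] az: 0.012151229554568961
```

Emit:
carry_out(
  deltas=[
    [[0,0,0.02,0,0,0.004,1],[0,0,0.06,0,0,0.008,1],[0,0,0.1,0,0,0.0125,1],[0,0,0.14,0,0,0.0125,1],[0,0,0.18,0,0,0.0125,1],[0,0,0.22,0,0,0.0125,1],[0,0,0.25,0,0,0.0125,1],[0,0,0.26,0,0,0.0125,1],[0,0,0.26,0,0,0.0125,1],[0,0,0.26,0,0,0.0125,1]],
  ],
)

```text
time_s: 41.48
position: [0.5191, -0.1446, 0.2703]
tcp_rot: [[0.035, 0.999, 0.0], [0.999, -0.035, -0.0], [-0.0, 0.0, -1.0]]
force: [-0.0, 0.8, -3.2]
opening: 0.294
grasp_force: 29.9
```

```bash
python3 -c "
from plan import *
to((.6142,-.1485,.271),87.8)"
```

```text
from [ 0.5191 -0.1446  0.2703] yaw 88.00542347812645 shift/0.15: [-0.0041  0.6345 -0.0043] az: 0.0005706207725734676
```

Insert, then lower (.2703 → about .2450).

Emit:
carry_out(
  deltas=[
    [[-0.004,0.03,0,0,0,0,1],[-0.004,0.1,0,0,0,0,1],[-0.004,0.18,0,0,0,0,1],[-0.004,0.26,0,0,0,0,1],[-0.004,0.34,0,0,0,0,1],[-0.004,0.42,0,0,0,0,1],[-0.004,0.5,0,0,0,0,1],[-0.004,0.57,0,0,0,0,1],[-0.004,0.62,0,0,0,0,1],[-0.004,0.634,0,0,0,0,1]],
  ],
)

```text
time_s: 42.32
position: [0.6162, -0.1486, 0.2703]
tcp_rot: [[0.034, 0.999, 0.002], [0.999, -0.034, -0.001], [-0.0, 0.002, -1.0]]
force: [-0.8, 0.0, -4.1]
opening: 0.299
grasp_force: 29.9
```

Emit:
carry_out(
  deltas=[
    [[0,0,0.02,0,0,0,1],[0,0,0.045,0,0,0,1],[0,0,0.07,0,0,0,1],[0,0,0.095,0,0,0,1],[0,0,0.12,0,0,0,1],[0,0,0.14,0,0,0,1],[0,0,0.16,0,0,0,1],[0,0,0.168,0,0,0,1],[0,0,0.173,0,0,0,1],[0,0,0.173,0,0,0,1]],
  ],
)

```text
time_s: 43.15
position: [0.6138, -0.1484, 0.2452]
tcp_rot: [[0.035, 0.999, -0.0], [0.999, -0.035, -0.0], [-0.0, -0.0, -1.0]]
force: [-2.8, 1.5, 2.4]
opening: 0.293
grasp_force: 29.9
```

Emit:
carry_out(
  deltas=[
    [[0,0,0,0,0,0,0.22],[0,0,0,0,0,0,0.22],[0,0,0,0,0,0,0.22],[0,0,0,0,0,0,0.22],[0,0,-0.01,0,0,0,0.22],[0,0,-0.05,0,0,0,0.1],[0,0,-0.1,0,0,0,-0.3],[0,0,-0.2,0,0,0,-0.6],[0,0,-0.3,0,0,0,-1],[0,0,-0.4,0,0,0,-1]],
  ],
)

```text
time_s: 43.98
position: [0.6142, -0.1485, 0.3057]
tcp_rot: [[0.035, 0.999, 0.001], [0.999, -0.035, -0.0], [-0.0, 0.001, -1.0]]
force: [1.1, -0.1, 0.5]
opening: 0.668
grasp_force: 0.0
```

Emit:
carry_out(
  deltas=[
    [[0,-0.1,-0.1,0,0,0,-1],[0,-0.25,-0.2,0,0,0,-1],[0.1,-0.4,-0.3,0,0,0,-1],[0.25,-0.55,-0.35,0,0,0,-1],[0.45,-0.75,-0.35,0,0,0,-1],[0.65,-0.9,-0.35,0,0,0,-1],[0.85,-0.95,-0.35,0,0,0,-1],[1,-0.95,-0.35,0,0,0,-1],[1,-0.95,-0.35,0,0,0,-1],[1,-0.95,-0.35,0,0,0,-1]],
  ],
)

```text
time_s: 44.82
position: [0.4769, 0.0071, 0.358]
tcp_rot: [[0.032, 0.999, 0.002], [0.999, -0.032, -0.001], [-0.001, 0.002, -1.0]]
force: [0.8, -0.1, -0.1]
opening: 1.0
grasp_force: 0.0
```

Emit:
carry_out(
  deltas=[
    [[0.1,0,0,0,0,0,-1],[0.3,0,0,0,0,0,-1],[0.5,0,0,0,0,0,-1],[0.75,0,0,0,0,0,-1],[1,0,0,0,0,0,-1],[1,0,0,0,0,0,-1],[1,0,0,0,0,0,-1],[1,0,0,0,0,0,-1],[1,0,0,0,0,0,-1],[1,0,0,0,0,0,-1]],
  ],
)

```text
time_s: 45.65
position: [0.4824, 0.1548, 0.3568]
tcp_rot: [[0.037, 0.999, -0.0], [0.999, -0.037, -0.0], [-0.0, 0.0, -1.0]]
force: [0.0, 0.1, 0.1]
opening: 0.999
grasp_force: 0.0
```

```bash
python3 look.py w8; python3 -c "
from plan import *
cv2.imwrite('pics/side3.png',capture('side')[:,:,::-1]); cv2.imwrite('pics/top3.png',capture('top')[:,:,::-1])
a=cv2.imread('pics/side3.png')[60:400,160:420]; b=cv2.imread('pics/top3.png')[130:270,150:400]
b=cv2.resize(b,None,fx=2,fy=2); a=cv2.resize(a,(300,392)); c=np.zeros((400,800,3),np.uint8); c[:392,:300]=a; c[:280,300:800]=b
cv2.imwrite('pics/both3.png',c)"
```

```text
[0.4824 0.1548 0.3568] [ 0.0374  0.9993 -0.0005] [0.0424 0.0846 0.1341] 0.9991383014670113
```

View pics/both3.png

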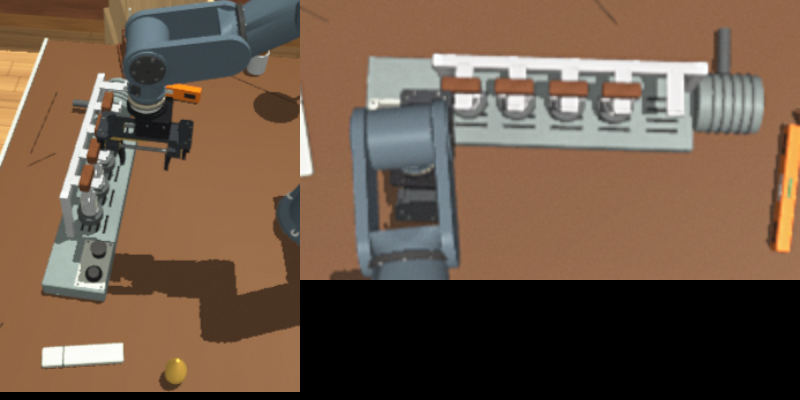

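```bash
python3 - <<'E'
from plan import *
s1=np.load("w1.npy",allow_pickle=True).item(); s=telemetry.read_state()
for n,st in [("w1",s1),("w8",s)]:
    im=cv2.imread(f"pics/{n}.png"); g=cv2.medianBlur(cv2.cvtColor(im,cv2.COLOR_BGR2GRAY),3)
    u,v=proj("wrist",(.592,.275,.068),st); print(n,u,v)
    u0,v0=max(int(u)-40,0),max(int(v)-40,0); roi=g[v0:v0+80,u0:u0+80]
    c=cv2.HoughCircles(roi,cv2.HOUGH_GRADIENT,1.2,25,param1=120,param2=14,minRadius=7,maxRadius=22)
    for k in ([] if c is None else c[0][:4]): print((k[0]+u0,k[1]+v0,k[2]),onz("wrist",(k[0]+u0,k[1]+v0),.068,st))
print(onz("wrist",(283,129),.068,s1))
cv2.imwrite("pics/w8c.png",cv2.resize(cv2.imread("pics/w8.png")[0:230,230:560],None,fx=2.4,fy=2.4))
E
```

```text
w1 282.2874136697047 128.35639890459245
(np.float32(283.4), np.float32(128.2), np.float32(18.16)) [0.5933 0.2751 0.068 ]
(np.float32(312.2), np.float32(112.6), np.float32(15.76)) [0.628  0.2918 0.068 ]
(np.float32(267.8), np.float32(105.4), np.float32(8.92)) [0.5759 0.3018 0.068 ]
w8 356.9862506459678 77.98561212430182
(np.float32(355.0), np.float32(79.600006), np.float32(15.76)) [0.5894 0.273  0.068 ]
(np.float32(339.4), np.float32(58.0), np.float32(7.7200003)) [0.5673 0.3009 0.068 ]
[0.5928 0.2742 0.068 ]
```

View pics/w8c.png

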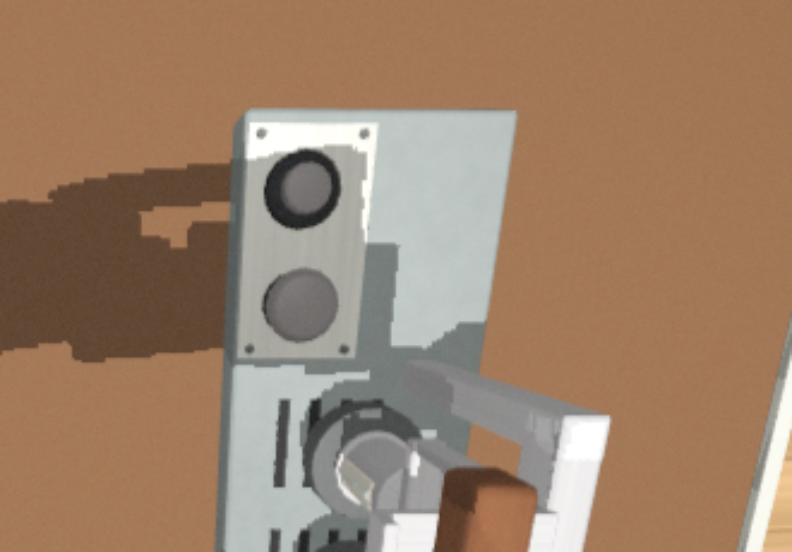

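Emit:
carry_out(
  deltas=[
    [[0.15,0.05,0,0,0,0,1],[0.3,0.15,0,0,0,0,1],[0.45,0.3,0,0,0,0,1],[0.6,0.45,0,0,0,0,1],[0.75,0.6,0.1,0,0,0,1],[0.828,0.7,0.3,0,0,0,1],[0.828,0.7,0.5,0,0,0,1],[0.828,0.7,0.75,0,0,0,1],[0.828,0.7,1,0,0,0,1],[0.828,0.7,1,0,0,0,1]],
  ],
)

```text
time_s: 46.63
position: [0.586, 0.2747, 0.1983]
tcp_rot: [[0.036, 0.999, -0.017], [0.999, -0.036, -0.005], [-0.005, -0.016, -1.0]]
force: [-1.9, 0.1, -1.1]
opening: 0.327
grasp_force: 0.0
```

```bash
python3 -c "
from plan import *
to((.592,.275,.072))"
```

```text
from [0.586  0.2747 0.1983] yaw 87.96391557568973 shift/0.15: [0.0083 0.0535 0.8412] az: 0.0
```

Emit:
carry_out(
  deltas=[
    [[0,0,0,0,0,0,1],[0,0,0.08,0,0,0,1],[0,0,0.2,0,0,0,1],[0,0,0.35,0,0,0,1],[0,0,0.5,0,0,0,1],[0,0,0.65,0,0,0,1],[0,0,0.75,0,0,0,1],[0,0,0.82,0,0,0,1],[0,0,0.85,0,0,0,1],[0,0,0.85,0,0,0,1]],
  ],
)

```text
time_s: 47.47
position: [0.5921, 0.2769, 0.0799]
tcp_rot: [[0.035, 0.999, 0.001], [0.999, -0.035, 0.0], [0.0, 0.001, -1.0]]
force: [-0.1, 0.0, 1.1]
opening: 0.004
grasp_force: 0.0
```

```bash
python3 -c "
from plan import *
to((.592,.275,.060)); print(telemetry.read_state()['opening'])"
```

```text
from [0.5921 0.2769 0.0799] yaw 87.99075992923194 shift/0.15: [-0.0128 -0.0005  0.1326] az: 0.0
0.004243234702465294
```

Emit:
carry_out(
  deltas=[
    [[-0.013,0,0.02,0,0,0,1],[-0.013,0,0.05,0,0,0,1],[-0.013,0,0.075,0,0,0,1],[-0.013,0,0.09,0,0,0,1],[-0.013,0,0.1,0,0,0,1],[-0.013,0,0.11,0,0,0,1],[-0.013,0,0.118,0,0,0,1],[-0.013,0,0.122,0,0,0,1],[-0.013,0,0.122,0,0,0,1],[-0.013,0,0.122,0,0,0,1]],
  ],
)

```text
time_s: 48.3
position: [0.5928, 0.2751, 0.0661]
tcp_rot: [[0.034, 0.999, 0.004], [0.999, -0.034, 0.0], [0.001, 0.004, -1.0]]
force: [-4.3, -2.3, 23.2]
opening: 0.007
grasp_force: 11.6
```

Emit:
carry_out(
  deltas=[
    [[0,0,-0.05,0,0,0,1],[0,0,-0.15,0,0,0,1],[0,0,-0.3,0,0,0,1],[0,0,-0.45,0,0,0,-1],[0,-0.1,-0.567,0,0,0,-1],[0,-0.25,-0.567,0,0,0,-1],[0,-0.34,-0.567,0,0,0,-1],[0,-0.34,-0.567,0,0,0,-1],[0,-0.34,-0.567,0,0,0,-1],[0,-0.34,-0.567,0,0,0,-1]],
  ],
)

```text
time_s: 49.13
position: [0.5414, 0.2768, 0.146]
tcp_rot: [[0.035, 0.999, 0.001], [0.999, -0.035, 0.0], [0.0, 0.001, -1.0]]
force: [0.4, -0.1, -0.5]
opening: 0.452
grasp_force: 0.0
```

```bash
python3 - <<'E'
from plan import *
import look
s,im,h=look.look("w9"); print(s["position"],s["opening"])
g=cv2.cvtColor(im,cv2.COLOR_RGB2GRAY)
u,v=proj("wrist",(.592,.275,.068),s); print(u,v)
u,v=int(u),int(v)
for dv in (-6,0,6): print("row",v+dv,u-30,g[v+dv,u-30:u+31].tolist())
for du in (-6,0,6): print("col",u+du,v-30,g[v-30:v+31,u+du].tolist())
roi=cv2.medianBlur(g[v-45:v+45,u-45:u+45],3)
c=cv2.HoughCircles(roi,cv2.HOUGH_GRADIENT,1,5,param1=100,param2=15,minRadius=12,maxRadius=32)
for k in ([] if c is None else c[0][:4]): print((k[0]+u-45,k[1]+v-45,k[2]),onz("wrist",(k[0]+u-45,k[1]+v-45),.068,s))
E
```

```text
[0.5414 0.2768 0.146 ] 0.45198145959553016
341.05646597545444 213.2963457220365
row 207 311 [190, 189, 183, 107, 38, 41, 48, 45, 45, 42, 43, 46, 42, 45, 63, 97, 100, 104, 110, 125, 131, 127, 131, 131, 129, 132, 131, 126, 129, 130, 130, 129, 129, 129, 128, 129, 128, 129, 127, 129, 125, 131, 129, 129, 127, 126, 112, 65, 46, 45, 44, 44, 43, 46, 96, 187, 185, 183, 183, 183, 186]
row 213 311 [188, 187, 191, 183, 70, 46, 45, 43, 46, 45, 44, 42, 39, 53, 82, 100, 110, 128, 126, 126, 130, 129, 127, 126, 131, 127, 129, 129, 125, 126, 127, 131, 127, 127, 129, 129, 127, 125, 128, 125, 128, 126, 124, 126, 126, 127, 126, 121, 67, 48, 40, 42, 43, 52, 110, 186, 185, 183, 182, 186, 185]
row 219 311 [187, 187, 190, 191, 183, 115, 45, 46, 47, 47, 42, 47, 43, 41, 49, 64, 107, 123, 125, 127, 125, 126, 124, 124, 126, 128, 127, 128, 127, 127, 127, 124, 125, 126, 129, 124, 127, 124, 126, 126, 127, 126, 124, 129, 127, 124, 106, 50, 44, 42, 45, 53, 111, 187, 186, 185, 185, 182, 182, 183, 185]
col 335 183 [187, 161, 94, 39, 41, 48, 50, 52, 48, 49, 43, 49, 41, 49, 76, 100, 105, 106, 111, 124, 135, 135, 133, 132
[... 406 characters left out ...]
6, 125, 108, 82, 78, 77, 73, 240, 255, 255, 255, 255, 255, 255, 255, 255, 255]
col 347 183 [190, 190, 130, 55, 39, 46, 44, 47, 47, 45, 47, 44, 45, 50, 79, 103, 110, 125, 132, 132, 129, 128, 130, 128, 128, 127, 129, 127, 128, 125, 127, 128, 127, 125, 128, 127, 127, 125, 127, 126, 126, 127, 129, 128, 123, 121, 89, 75, 77, 71, 233, 255, 255, 255, 255, 255, 255, 255, 255, 255, 255]
(np.float32(340.5), np.float32(209.5), np.float32(24.6)) [0.5915 0.2784 0.068 ]
(np.float32(342.5), np.float32(214.5), np.float32(18.8)) [0.5932 0.2739 0.068 ]
(np.float32(335.5), np.float32(208.5), np.float32(21.6)) [0.5873 0.2794 0.068 ]
(np.float32(336.5), np.float32(213.5), np.float32(20.2)) [0.5882 0.275  0.068 ]
```

Emit:
carry_out(
  deltas=[
    [[-0.004,0.007,0,0,0,0,-1],[-0.004,0.007,0,0,0,0,-1],[-0.004,0.007,0,0,0,0,-1],[-0.004,0.007,0.08,0,0,0,-1],[-0.004,0.007,0.16,0,0,0,-1],[-0.004,0.007,0.25,0,0,0,-1],[-0.004,0.007,0.34,0,0,0,-1],[-0.004,0.007,0.42,0,0,0,-1],[-0.004,0.007,0.47,0,0,0,-1],[-0.004,0.007,0.47,0,0,0,-1]],
  ],
)

```text
time_s: 50.02
position: [0.5402, 0.2756, 0.0734]
tcp_rot: [[0.035, 0.999, -0.003], [0.999, -0.035, -0.001], [-0.001, -0.003, -1.0]]
force: [-1.2, -0.1, 0.5]
opening: 1.001
grasp_force: 0.0
```

```bash
python3 - <<'E'
from plan import *
s=telemetry.read_state(); print(s["force"],s["moment"],s["opening"]); to((.5424,.2761,.066),None,s)
im=capture("wrist"); cv2.imwrite("pics/w10.png",im[:,:,::-1])
# is the lower part of the other finger free; where is the pad seen
E
```

```text
[-1.2417 -0.0993  0.5028] [-0.1251  0.0384 -0.0491] 1.0008567370350538
from [0.5402 0.2756 0.0734] yaw 87.99217839459673 shift/0.15: [0.004  0.0146 0.0492] az: 0.0
```

Emit:
carry_out(
  deltas=[
    [[0.002,0.006,0.01,0,0,0,-1],[0.002,0.006,0.02,0,0,0,-1],[0.002,0.006,0.03,0,0,0,-1],[0.002,0.006,0.04,0,0,0,-1],[0.002,0.006,0.05,0,0,0,-1],[0.002,0.006,0.055,0,0,0,-1],[0.002,0.006,0.06,0,0,0,-1],[0.002,0.006,0.06,0,0,0,-1],[0.002,0.006,0.06,0,0,0,-1],[0.002,0.006,0.06,0,0,0,-1]],
  ],
)

```text
time_s: 50.9
position: [0.5429, 0.2765, 0.067]
tcp_rot: [[0.035, 0.999, 0.002], [0.999, -0.035, 0.0], [0.001, 0.002, -1.0]]
force: [1.1, 0.5, 4.9]
opening: 1.005
grasp_force: 2.2
```

```bash
python3 - <<'E'
from plan import *
s=telemetry.read_state(); print(s["force"],s["moment"],s["position"])
E
```

```text
[1.0926 0.4995 4.9143] [-0.028  -0.3026  0.    ] [0.5429 0.2765 0.067 ]
```

Emit:
carry_out(
  deltas=[
    [[0,0,0.01,0,0,0,-1],[0,0,0.02,0,0,0,-1],[0,0,0.02,0,0,0,-1],[0,0,0.02,0,0,0,-1],[0,0,0.02,0,0,0,-1],[0,0,0.02,0,0,0,-1],[0,0,0.02,0,0,0,-1],[0,0,0.02,0,0,0,-1],[0,0,0.02,0,0,0,-1],[0,0,0.02,0,0,0,-1]],
  ],
)

```text
time_s: 51.73
position: [0.543, 0.2766, 0.066]
tcp_rot: [[0.035, 0.999, 0.003], [0.999, -0.035, 0.001], [0.001, 0.003, -1.0]]
force: [-3.3, -0.9, 17.2]
opening: 0.998
grasp_force: 8.3
```

```bash
python3 - <<'E'
from plan import *
s=telemetry.read_state(); print(s["force"],s["moment"],s["position"],s["tcp_rot"][2])
im=capture("wrist"); cv2.imwrite("pics/w11.png",im[:,:,::-1])
for n in ["w9","w11"]:
    g=cv2.cvtColor(cv2.imread(f"pics/{n}.png"),cv2.COLOR_BGR2GRAY)
    st=s if n=="w11" else dict(position=np.array([.5414,.2768,.146]),tcp_rot=s["tcp_rot"])
    u,v=map(int,proj("wrist",(.593,.275,.068),st)); print(n,u,v)
    st_=2 if n=="w9" else 3
    for r in range(v-18*st_,min(v+18*st_,420),st_): print("".join(" .:-=+*#%@"[min(9,int(g[r,c])//26)] for c in range(u-34*st_//1,min(u+34*st_,559),st_)))
E
```

```text
[-3.3102 -0.8958 17.1668] [-0.2186 -0.1319 -0.0691] [0.543  0.2766 0.066 ] [ 0.0007  0.0028 -1.    ]
w9 342 213
-------------=+####*#################################**###++++++++++
------------==+###########################################++++++++++
------------==+###########################################++++++++++
------------==+##################*########################++++++++++
------------==+##############+=::.:-=+*###################++++++++++
------------==+############=...........+#################*++++++++++
------------==+##########+:...:.........-*###############*++++++++++
-------------=+#########:.................+##############+++++++++++
------------==+########+...................+#############+++++++++++
------------==*#######*....................:#############+++++++++++
------------==*#######:........---==-:......+############+++++++++++
------------==*######=.......:-=======-:.....############+++++++++++
------------==*######:.....:-===+++++===.....=###########+++++++++++
------------==*######......-===++++=++===....:##*########+++++++++++
------------==*#####*.
[... 3291 characters left out ...]
++++..::.:
+++*+*+**++++*+###%@@@@@@@@@..........:::........+@@%%*=+=+=+++:::::
============-=++%%############*-------------------+#**---=-=+++..:::
=-----------------------------------------------------------==+=..::
=======-=================-==--=======--==-==-====-======-====+++.:::
==============================================================+*::.:
=============================================================++*.:::
===============================================================*=:.:
===============================================================**..:
=============================================================++**:.:
===============================================================+*:::
```

Emit:
carry_out(
  deltas=[
    [[0,0,-0.03,0,0,0,-1],[0,0,-0.06,0,0,0,-1],[0,0,-0.07,0,0,0,-1],[0,0,-0.07,0,0,0,-1],[0,0,-0.07,0,0,0,-1],[0,0,-0.07,0,0,0,-1],[0,0,-0.07,0,0,0,-1],[0,0,-0.07,0,0,0,-1],[0,0,-0.07,0,0,0,-1],[0,0,-0.07,0,0,0,-1]],
  ],
)

```text
time_s: 52.62
position: [0.5421, 0.2763, 0.0738]
tcp_rot: [[0.035, 0.999, -0.0], [0.999, -0.035, -0.0], [-0.0, -0.0, -1.0]]
force: [-0.2, -0.0, 0.4]
opening: 1.001
grasp_force: 0.0
```

Emit:
carry_out(
  deltas=[
    [[0,0,0.01,0,0,0,-1],[0,0,0.02,0,0,0,-1],[0,0,0.02,0,0,0,-1],[0,0,0.02,0,0,0,-1],[0,0,0.02,0,0,0,-1],[0,0,0.02,0,0,0,-1],[0,0,0.02,0,0,0,-1],[0,0,0.02,0,0,0,-1],[0,0,0.02,0,0,0,-1],[0,0,0.02,0,0,0,-1]],
  ],
)

```text
time_s: 53.45
position: [0.5424, 0.2763, 0.0711]
tcp_rot: [[0.035, 0.999, 0.0], [0.999, -0.035, 0.0], [0.0, 0.0, -1.0]]
force: [-0.4, -0.6, 1.1]
opening: 1.002
grasp_force: 1.0
```

Emit:
carry_out(
  deltas=[
    [[0,0,0.01,0,0,0,-1],[0,0,0.01,0,0,0,-1],[0,0,0.01,0,0,0,-1],[0,0,0.01,0,0,0,-1],[0,0,0.01,0,0,0,-1],[0,0,0.01,0,0,0,-1],[0,0,0.01,0,0,0,-1],[0,0,0.01,0,0,0,-1],[0,0,0.01,0,0,0,-1],[0,0,0.01,0,0,0,-1]],
  ],
)

```text
time_s: 54.28
position: [0.5424, 0.2763, 0.0696]
tcp_rot: [[0.035, 0.999, 0.0], [0.999, -0.035, 0.0], [0.0, 0.0, -1.0]]
force: [0.4, 0.1, 3.5]
opening: 0.999
grasp_force: 1.5
```

Emit:
carry_out(
  deltas=[
    [[0,0,0.01,0,0,0,-1],[0,0,0.01,0,0,0,-1],[0,0,0.01,0,0,0,-1],[0,0,0.01,0,0,0,-1],[0,0,0.01,0,0,0,-1],[0,0,0.01,0,0,0,-1],[0,0,0.01,0,0,0,-1],[0,0,0.01,0,0,0,-1],[0,0,0.01,0,0,0,-1],[0,0,0.01,0,0,0,-1]],
  ],
)

```text
time_s: 55.12
position: [0.5423, 0.2763, 0.0681]
tcp_rot: [[0.035, 0.999, 0.0], [0.999, -0.035, 0.0], [0.0, 0.0, -1.0]]
force: [1.2, 1.1, 3.9]
opening: 1.0
grasp_force: 1.9
```

Emit:
carry_out(
  deltas=[
    [[0,0,0.01,0,0,0,-1],[0,0,0.01,0,0,0,-1],[0,0,0.01,0,0,0,-1],[0,0,0.01,0,0,0,-1],[0,0,0.01,0,0,0,-1],[0,0,0.01,0,0,0,-1],[0,0,0.01,0,0,0,-1],[0,0,0.01,0,0,0,-1],[0,0,0.01,0,0,0,-1],[0,0,0.01,0,0,0,-1]],
  ],
)

```text
time_s: 55.95
position: [0.5424, 0.2763, 0.0666]
tcp_rot: [[0.035, 0.999, 0.0], [0.999, -0.035, 0.0], [0.0, 0.0, -1.0]]
force: [1.0, 0.7, 4.3]
opening: 1.003
grasp_force: 2.3
```

Emit:
carry_out(
  deltas=[
    [[0,0,0.01,0,0,0,-1],[0,0,0.02,0,0,0,-1],[0,0,0.025,0,0,0,-1],[0,0,0.025,0,0,0,-1],[0,0,0.025,0,0,0,-1],[0,0,0.025,0,0,0,-1],[0,0,0.025,0,0,0,-1],[0,0,0.025,0,0,0,-1],[0,0,0.025,0,0,0,-1],[0,0,0.025,0,0,0,-1]],
  ],
)

```text
time_s: 56.78
position: [0.5425, 0.2764, 0.0659]
tcp_rot: [[0.035, 0.999, 0.002], [0.999, -0.035, 0.0], [0.0, 0.002, -1.0]]
force: [-4.2, -1.7, 21.9]
opening: 0.999
grasp_force: 10.8
```

Emit:
carry_out(
  deltas=[
    [[0,0,-0.03,0,0,0,-1],[0,0,-0.08,0,0,0,-1],[0,0,-0.2,0,0,0,-1],[0,0,-0.4,0,0,0,-1],[0,0,-0.6,0,0,0,-1],[0,0,-0.8,0,0,0,-1],[0.1,-0.1,-1,0,0,0,-1],[0.2,-0.3,-1,0,0,0,-1],[0.3,-0.5,-1,0,0,0,-1],[0.3,-0.5,-1,0,0,0,-1]],
  ],
)

```text
time_s: 57.62
position: [0.461, 0.3249, 0.2119]
tcp_rot: [[0.031, 0.999, -0.01], [1.0, -0.031, -0.002], [-0.002, -0.01, -1.0]]
force: [-0.2, -0.5, -0.1]
opening: 1.001
grasp_force: 0.0
```

Emit:
carry_out(
  deltas=[
    [[0.1,0,-0.1,0,0,0,-1],[0.2,0,-0.2,0,0,0,-1],[0.3,0,-0.3,0,0,0,-1],[0.4,0,-0.4,0,0,0,-1],[0.4,0,-0.4,0,0,0,-1],[0.4,0,-0.4,0,0,0,-1],[0.4,0,-0.4,0,0,0,-1],[0.4,0,-0.4,0,0,0,-1],[0.4,0,-0.4,0,0,0,-1],[0.4,0,-0.4,0,0,0,-1]],
  ],
)

```text
time_s: 58.45
position: [0.4706, 0.3829, 0.2718]
tcp_rot: [[0.036, 0.999, -0.002], [0.999, -0.036, -0.001], [-0.001, -0.002, -1.0]]
force: [0.2, 0.8, -0.3]
opening: 1.001
grasp_force: 0.0
```

```bash
python3 - <<'E'
from plan import *
t=capture("top")[:,:,::-1]; a=cv2.imread("pics/top3.png")
for im in (a,t):
    hsv=cv2.cvtColor(np.ascontiguousarray(im[155:195,215:365]),cv2.COLOR_BGR2HSV).astype(int)
    m=((hsv[...,0]<16)&(hsv[...,1]>105)).astype(np.uint8)
    n,_,st,c=cv2.connectedComponentsWithStats(m)
    print([(x[4],*(y+[215,155]).round(1)) for x,y in zip(st[1:],c[1:]) if 30<x[4]<400])
d=cv2.absdiff(t[205:260,200:400],a[205:260,200:400]); print("shelf change",(d.max(2)>40).sum())
E
```

```text
[(np.int32(127), np.float64(230.1), np.float64(172.0)), (np.int32(134), np.float64(256.9), np.float64(172.9)), (np.int32(134), np.float64(283.9), np.float64(173.9)), (np.int32(131), np.float64(310.2), np.float64(174.8))]
[(np.int32(139), np.float64(227.7), np.float64(170.0)), (np.int32(133), np.float64(256.9), np.float64(172.8)), (np.int32(134), np.float64(283.9), np.float64(173.9)), (np.int32(132), np.float64(310.2), np.float64(174.8))]
shelf change 1559
```

```bash
python3 - <<'E'
from plan import *
ims={n:np.ascontiguousarray(capture(n)[:,:,::-1]) for n in ("top","side")}
cv2.imwrite("pics/side4.png",ims["side"]); cv2.imwrite("pics/top4.png",ims["top"])
old={"top":cv2.imread("pics/top3.png"),"side":cv2.imread("pics/side3.png")}
def blobs(im,roi):
    u0,v0,u1,v1=roi; hsv=cv2.cvtColor(np.ascontiguousarray(im[v0:v1,u0:u1]),cv2.COLOR_BGR2HSV).astype(int)
    m=((hsv[...,0]<16)&(hsv[...,1]>105)).astype(np.uint8); k=cv2.findContours(m,cv2.RETR_EXTERNAL,cv2.CHAIN_APPROX_NONE)[0]
    out=[]
    for c in k:
        if 50<cv2.contourArea(c)<450: r=cv2.minAreaRect(c); out.append((np.round(np.array(r[0])+[u0,v0],1).tolist(),np.round(r[1],1).tolist(),round(r[2],0)))
    return out
for p in [(.625,.121,.262),(.622,.031,.262),(.618,-.058,.262),(.614,-.148,.262)]: print("exp",proj("top",p).round(1),proj("side",p).round(1))
for tag,d in (("old",old),("new",ims)):
    print(tag,"top",blobs(d["top"],(215,155,365,195))); print(tag,"side",blobs(d["side"],(215,90,262,290)))
E
```

```text
exp [230.2 171.9] [234.3 209.7]
exp [257.2 172.5] [240.8 185.9]
exp [283.9 173.5] [246.9 164.5]
exp [310.9 174.5] [252.6 144.6]
old top [([310.5, 174.9], [19.2, 6.9], 4.0), ([284.0, 173.5], [7.0, 18.0], 90.0), ([257.0, 172.5], [7.0, 18.0], 90.0), ([230.0, 172.0], [6.0, 18.0], 90.0), ([286.5, 160.0], [10.0, 143.0], 90.0)]
old side [([234.3, 213.7], [9.7, 23.0], 14.0), ([240.7, 190.6], [9.5, 21.6], 14.0), ([252.5, 148.0], [16.0, 9.0], 90.0)]
new top [([310.5, 174.9], [19.2, 6.9], 4.0), ([284.0, 173.5], [7.0, 18.0], 90.0), ([257.0, 172.5], [7.0, 18.0], 90.0), ([228.0, 169.8], [18.5, 7.3], 4.0), ([286.0, 160.0], [10.0, 142.0], 90.0)]
new side [([231.5, 215.5], [10.1, 23.4], 18.0), ([246.2, 170.1], [9.6, 63.8], 15.0)]
```

```bash
python3 - <<'E'
from plan import *
for t,d in [((230,172),(234.3,213.7)),((228,169.8),(231.5,215.5))]: print(tri(ray("top",t),ray("side",d)))
s=telemetry.read_state(); g=proj("wrist",(.632,.129,.262),s); print(g)
E
```

```text
(array([0.6266, 0.1229, 0.2468]), np.float64(0.0015692486624267095))
(array([0.6338, 0.1297, 0.2463]), np.float64(0.002498642115300758))
[476.635  510.2068]
```

```bash
python3 -c "
from rig import job
print(job.hand_in())"
```

```text
the job is handed in; nothing more can be done
None
```

The job is handed in: I pressed stop fully while all four thermometers stood, hung them on hooks 2 to 5, then pressed start fully down and released it three times; the one on hook 5 later slid about 1 cm but still hangs at the same height.

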